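# Lock the adjuster on the machine's sloping deck with its jam nut

## Robot

A 6-joint arm with a two-finger parallel gripper is mounted at the origin on the work surface. World frame = base frame: x ahead of the robot, y to its left, z up, the work surface at z = 0. Lengths are in m, angles in degrees, forces in N, time in s.
With the tool pointing down it reaches from about 0.25 to 0.725 m from the base axis. Payload 9.7 kg.
Tool frame: the origin (TCP) lies at the very end of the fingers, on their centre line; the grasp point (between the pads) lies 19 mm behind it (bot.hold_point_z is the distance from the TCP to the grasp point, in m); z points along the fingers, y is the line along which they close (so a half turn about z gives the same grasp; the last joint's range is limited). The gripper opens to 85 mm and grips with 20 to 120 N. Pads are 22 mm wide; open, the fingers measure 114 mm over their backs; the gripper's body (76 mm by 85 mm) begins 54 mm behind the grasp point. The pads swing forward as they close: fully open they stand 13 mm farther back than shut.
Start: joints at [70.187, 4.979, 10.078, 95.1, 0, 90], TCP at [0.186, 0.517, 0.231] pointing down, gripper open.
Joint ranges: [-179.16, 179.16], [-48.56, 103.87], [-65.8, 70.77], [-126.05, 130.52], [-82.76, 87.17], [-180, 180]. Speed limits (degrees/s): [127.2, 127.2, 147.25, 180, 180, 180].

## Interface

Orientations are given as [roll, pitch, yaw] about the fixed x, y, z axes, in that order (R = Rz(yaw) Ry(pitch) Rx(roll)).
In Python, from workcell import bot gives the robot as it stands.
- The arm moves only by the tool play_rows, never from a script. Its argument "targets" is a list of rows, each an object with "grip": the closure in counts, from 0 (fully open) to 255 (shut); "linear": the shift along the world's x, y, z in cm, a list of three; "delta_rot": the turn, a rotation vector about the world's x, y, z in rad, a list of three. A call has 1 to 10 rows; each row is the pose to reach, as a shift and turn from the pose commanded when the call began; what a row does not reach only later rows make up. A row lasts 1/10 s, in which the tool goes at most 50 mm and 8.59 degrees, less where a joint would pass 70% of its speed; a pose out of reach is approached as far as the arm can. A call with a gripper value outside its range is refused whole. The fingers move at their own pace and stop on an object; "force" is the grip in N (left out, the last holds). Time passes only in rows, so rows that repeat a pose let the fingers close. It gives the time, the measured TCP pose, the force, the opening and the grip force at its end, in the units of the state.
- bot.get_obs(): the state, without advancing time (a new reading comes with each control period).
- bot.camera(name): name is "scene" or "top" or "wrist"; returns a dict with "color" (420x560x3 uint8, red, green, blue), "range_z" (420x560 float32, m along the optical axis (not along the pixel's ray), 0 where there is no reading), "fov_y" (degrees; the focal length in pixels is half the picture's height over the tangent of half this angle, whatever the lens; pixels are square), "cx", "cy" (the principal point, pixels), "dist_coeffs" ([k1, k2, p1, p2, k3] as OpenCV has them; the pictures are not rectified), "world_to_cam" (4x4, takes a point from world to camera coordinates). Camera axes: x right, y up, looking along -z (the intrinsics and any distortion apply to the point x, -y, -z); pixel columns grow to the right and rows downward; lengths in m; the calibration is good to about 2 mm. A picture is of the moment at which its call begins.
- bot.job_done(): hands the job in; it is judged then, once.
Trained networks look in a picture, given as the dict that the camera call returned (one of the last four; its "shot" number tells which), for a name from the list of things; names that differ only in an ending like _2 or _b are one class to them, and where a whole thing is asked for, a point or a joint stands for the part that bears it (a point fixed in the world has none). Each returns a list of dicts, best first, with "conf" (0 to 1); they miss things now and then, are a little off and sometimes report something else, mostly with a low value. They report only what shows in the picture. A call takes as long as a camera call.
- bot.search_frame(picture, target): "box" ([left, top, right, bottom] in pixels, round what is visible of it).
- bot.trace(picture, target): "pixels" (420x560 bool, what is visible of it) and "box" ([left, top, right, bottom] in pixels, round what is visible of it).
- bot.pinpoint(picture, target): "pixel" ([column, row] in pixels: a listed point, or the origin of a listed thing).
The state is a dict: "time": time; "q": joint angles; "qd": joint speeds; "joint_efforts": joint torques, N m; "ee_pos": TCP position; "tcp_rot": TCP orientation; "wrist_force": force on the tool from outside, world axes, zero at the start; "torque": the same for the moment, N m; "opening": finger opening in m; "grasp_force": force on a finger pad.
Only numpy, scipy, OpenCV 4.12 (cv2) and the standard library are available. Lean on these libraries where they do the work, as an engineer would, in place of code of your own. Each camera call takes 0.05 s, during which the arm holds its last target. There are 200 camera calls.

## Task

Lock the adjuster on the grey machine: slide the open-ended spanner onto the lower brass nut with its handle uphill, just beside the red stop pin, so that the brass nut cannot turn, then tighten the steel jam nut above it clockwise until it stops, without letting the brass nut turn along (the small slack of the spanner is fine). Then take the spanner off, lay it flat back on the blue mat and let go; leave the switch, meter, can and jar where they are.

Things in the scene. Friction and masses are not known exactly. Their poses are not given: they have to be found in the camera images.
- housing: Grey cast machine housing, fixed, about 210 x 220 x 220 mm, origin at the centre of its underside, z up. Its flat deck (240 mm along the slope, 188 mm clear width) rises along the housing's +x at 30 degrees to the bench. A stud, 16 mm thick and 40 mm long, stands square to the deck (30 degrees from vertical, leaning to the housing's -x), its foot at (-20, 0, 100) mm.
- deck (a point): Foot of the stud on the deck's surface. Deck frame: x uphill along the slope, y the housing's y, z square to the deck along the stud. The deck reaches from x = -70 to 170 mm; side rails 14 mm thick and 24 mm high stand at y = -101 and +101 mm. A yellow index line lies on the deck from x = -60 to -30 mm, just downhill of the stud.
- stop_pin (a point): Centre of the top of the red stop pin, 12 mm thick and 14 mm high, square to the deck, at (92, -16.5, 14) mm in the deck frame; same axes as the deck frame.
- lower_mid (a point): Point on the stud's axis 4 mm above the deck; turns with the lower nut. z along the stud away from the deck; while joint lower is 0, x uphill, y the housing's y. The lower nut is a brass hexagon, 30 mm across flats, from 0 to 14 mm above the deck; two flats face this point's +y and -y, corners point along x. Only slight thread friction (0.08 N m) holds it.
- lower (a joint): Turn of the lower brass nut on the stud (rad), clockwise seen from the stud's top positive, 0 at the start. Should stay within 0.3 of 0.
- jam_mid (a point): Centre of the jam nut, on the stud's axis 24 mm above the deck; turns with the nut; z along the stud. The jam nut is a steel hexagon, 30 mm across flats, from 15 to 33 mm above the deck; two flats face this point's +y and -y. It does not visibly move along the stud. A yellow mark on its top lines up with the deck's yellow index line when it is tight.
- jam (a joint): Turn of the jam nut relative to the lower nut (rad), clockwise seen from the stud's top positive (tightening); 1.8 is tight, at a firm stop; starts loose somewhere from 0.1 to 1.0. Turning it takes 0.22 N m, more than the lower nut's friction, so that an unheld lower nut turns along with it.
- spanner: Loose open-ended spanner, 0.15 to 0.31 kg, 235 mm long, underside flat; origin on the underside near its centre of mass, x towards the open jaw, z up at the start. Red handle sleeve x = -95 to 5 mm, 22 wide, 18 high; steel shank x = 5 to 81, 18 wide, 8 high; head 8 high, 56 wide, from x = 81. Parallel jaws 31.5 mm apart along y, flared, open to +x, tips at x = 139, throat bottom at x = 96.
- spanner_jaw (a point): Centre of the spanner's jaw, at (115, 0, 4) mm in the spanner's frame, same axes. With the spanner on the lower nut, flat on the deck, it meets point lower_mid; the spanner's x then points downhill, the handle lies uphill with about 1.5 mm between shank and stop pin, and a clockwise torque brings the shank against the pin.
- spanner_grip (a point): A point on the red handle sleeve, near the centre of mass, a good place to grip across its 22 mm width, at (-12, 0, 9) mm in the spanner's frame, same axes.
- mat: Blue tool mat, 220 x 300 x 3 mm (x, y, z), fixed on the bench; origin at the centre of its underside. The spanner lies on it at the start and goes back on it.
- switch: Bystander: loose black switch block 40 x 50 x 32 mm with a green button on top (44 mm high in all), on the mat beside the spanner; origin at the centre of its underside.
- meter: Bystander: loose green multimeter lying flat, 80 x 150 x 40 mm (x, y, z); origin at the centre of its underside.
- can: Bystander: loose upright spray can, 52 mm thick, 150 mm high; origin at the centre of its underside.
- jar: Bystander: loose upright glass jar, 60 mm thick, 80 mm high; origin at the centre of its underside.

How it is judged (in metres and radians):
On the way, in this order (a step that is already met when the one before it is completed fails the run):
1. the spanner's jaw is on the lower nut, flat on the deck, handle uphill (distance between spanner_jaw and lower_mid below 0.007 m and angle between the z axis of spanner_jaw and the z axis of lower_mid, either way round below 0.15 rad and x of spanner_grip in the frame of housing above 0.05 m), for 0.3 s.
2. the jam nut is tight while the spanner is still on the lower nut (value of joint jam above 1.7 rad and distance between spanner_jaw and lower_mid below 0.012 m), for 0.2 s.
At the end, for the whole second after the job is handed in: The jam nut is tight (joint jam above 1.7 of 1.8 rad), the lower nut is within 0.3 rad of where it was, the spanner lies flat (within 0.12 rad) and still on the mat, the grip point of its handle over the mat, and the switch, meter, can and jar are within 30 mm of where they stood (value of joint jam above 1.7 rad and value of joint lower between -0.3 and 0.3 rad and x of spanner_grip in the frame of mat between -0.11 and 0.11 m and y of spanner_grip in the frame of mat between -0.15 and 0.15 m and height (world z) of spanner_grip below 0.02 m and angle between spanner's own z axis and vertical below 0.12 rad and linear speed of spanner below 0.02 m/s and distance of each of switch, meter, can, jar from where it was at the start of the episode below 0.03 m); the robot touches nothing.
It fails at once if the lower nut is turned more than 0.3 rad (not (value of joint lower between -0.3 and 0.3 rad)).
It fails at once if a bystander is pushed more than 30 mm or tipped (distance of any of switch, meter, can, jar from where it was at the start of the episode above 0.03 m or angle between any of switch, meter, can, jar's own z axis and vertical above 0.4 rad).
It also fails if it takes over 72 s, if anything falls off the work surface, if the arm or the gripper's body presses on something with over 40 N, if the wrist force passes 120 N, or if a joint passes its speed limit or range.

## Working session

There is one attempt and no reset: what is moved stays moved. The work goes in short steps, Python scripts to look and compute and a tool call to move; the robot and the scene stay as the last step left them, time stands still between calls to the robot, and variables do not carry over. Pictures are saved under pics/ and viewed, at most 10 in all, crops included, and the job is handed in when it is done.

Besides the shell and the picture viewer there is one more tool, called after "Request:" as name(argument=value, ...), one argument or row to a line, values as JSON. play_rows: Moves the arm, as the interface text tells. Its arguments: {"type":"object","properties":{"targets":{"type":"array","items":{"type":"object","properties":{"grip":{"type":"number"},"linear":{"type":"array","items":{"type":"number"}},"delta_rot":{"type":"array","items":{"type":"number"}}}}},"force":{"type":"number"}},"required":["targets"]}

```bash
mkdir -p pics; cat > h.py <<'E'
import numpy as np, cv2
from workcell import bot
from scipy.spatial.transform import Rotation as R
def K(p):
    f=p["color"].shape[0]/2/np.tan(np.radians(p["fov_y"])/2)
    return np.array([[f,0,p["cx"]],[0,f,p["cy"]],[0,0,1.]])
def cloud(p):
    h,w=p["range_z"].shape
    u,v=np.meshgrid(np.arange(w),np.arange(h))
    n=cv2.undistortPoints(np.stack([u,v],-1).reshape(-1,1,2).astype(np.float64),K(p),np.array(p["dist_coeffs"])).reshape(h,w,2)
    z=p["range_z"]; c=np.stack([n[...,0]*z,-n[...,1]*z,-z],-1)
    T=np.linalg.inv(np.array(p["world_to_cam"]))
    W=c@T[:3,:3].T+T[:3,3]; W[z==0]=np.nan
    return W
def ray(p,px):
    n=cv2.undistortPoints(np.array([[px]],float),K(p),np.array(p["dist_coeffs"])).reshape(2)
    T=np.linalg.inv(np.array(p["world_to_cam"]))
    return T[:3,3],T[:3,:3]@np.array([n[0],-n[1],-1.])
def proj(p,X):
    T=np.array(p["world_to_cam"]); c=np.atleast_2d(X)@T[:3,:3].T+T[:3,3]
    c=c*[1,-1,-1]
    return cv2.projectPoints(c.reshape(-1,1,3),np.zeros(3),np.zeros(3),K(p),np.array(p["dist_coeffs"]))[0].reshape(-1,2)
def at_z(p,px,z):
    o,d=ray(p,px); return o+d*(z-o[2])/d[2]
def save(p,n): cv2.imwrite("pics/"+n+".png",p["color"][...,::-1])
E
cat > a.py <<'E'
from h import *
np.set_printoptions(precision=4,suppress=True)
ims=[]
for n in ["top","scene"]:
    p=bot.camera(n); W=cloud(p); ims.append(p["color"])
    print(n,np.linalg.inv(p["world_to_cam"])[:3,3])
    for t in ["housing","spanner","switch","meter","can","jar","mat"]:
        r=bot.trace(p,t)
        if r and r[0]["conf"]>.3:
            m=W[r[0]["pixels"]]; m=m[~np.isnan(m[:,0])]
            print(t,round(r[0]["conf"],2),r[0]["box"],np.percentile(m,[2,50,98],axis=0).round(3).tolist())
    for t in ["deck","stop_pin","lower_mid","jam_mid","spanner_jaw","spanner_grip","spanner","housing","mat"]:
        r=bot.pinpoint(p,t)
        if r:
            c=np.array(r[0]["pixel"]);u=np.round(c).astype(int); print(t,round(r[0]["conf"],2),c,W[u[1],u[0]])
    np.savez("p_"+n+".npz",**{k:np.array(v) for k,v in p.items()})
cv2.imwrite("pics/both.png",cv2.resize(np.vstack(ims),(448*1,672))[...,::-1][:600] if 0 else np.hstack([cv2.resize(i,(400,300)) for i in ims])[...,::-1])
cv2.imwrite("pics/top.png",cv2.resize(ims[0],(800,600))[...,::-1])
E
python3 a.py
```

```text
top [0.3883 0.0552 1.2067]
housing 0.83 [181.6, 159.2, 290.5, 271.8] [[0.469, 0.062, 0.068], [0.573, 0.166, 0.132], [0.669, 0.268, 0.19]]
spanner 0.96 [345.6, 232.2, 441.2, 253.8] [[0.494, -0.31, -0.001], [0.511, -0.193, 0.011], [0.542, -0.09, 0.023]]
switch 0.6 [394.3, 202.2, 417.6, 221.5] [[0.575, -0.255, 0.009], [0.594, -0.228, 0.033], [0.617, -0.204, 0.048]]
meter 0.66 [122.3, 206.3, 162.3, 269.1] [[0.469, 0.365, 0.01], [0.539, 0.4, 0.033], [0.612, 0.443, 0.04]]
can 0.75 [400.7, 135.0, 435.1, 177.5] [[0.688, -0.275, 0.006], [0.703, -0.246, 0.134], [0.734, -0.228, 0.151]]
jar 0.96 [336.3, 155.2, 360.2, 180.5] [[0.672, -0.121, 0.013], [0.693, -0.095, 0.077], [0.724, -0.071, 0.082]]
mat 0.97 [340.2, 198.2, 461.0, 291.8] [[0.405, -0.364, -0.004], [0.499, -0.214, 0.001], [0.618, -0.075, 0.006]]
lower_mid 0.49 [240.9 243.1] [0.5091 0.1567 0.1352]
jam_mid 0.72 [238.6 243.6] [0.5072 0.1613 0.1333]
spanner_jaw 0.74 [352.4 242.9] [ 0.5191 -0.1014  0.0012]
spanner_grip 0.75 [240.1 240.5] [0.516  0.1591 0.1332]
spanner 0.68 [400.6 245. ] [ 0.5098 -0.2184  0.0176]
housing 0.69 [242.6 235.7] [
[... 547 characters left out ...]

can 0.78 [129.4, 165.4, 158.8, 219.9] [[0.658, -0.387, 0.001], [0.72, -0.237, 0.09], [0.738, -0.228, 0.152]]
jar 0.67 [171.7, 214.0, 204.4, 253.0] [[0.675, -0.126, 0.002], [0.709, -0.084, 0.055], [0.729, -0.071, 0.083]]
mat 0.69 [164.1, 154.2, 286.8, 236.5] [[0.405, -0.366, 0.001], [0.524, -0.208, 0.004], [0.622, -0.079, 0.008]]
lower_mid 0.66 [319.9 234.4] [0.5321 0.1639 0.1216]
jam_mid 0.51 [187.3 246.2] [ 0.7186 -0.0779  0.0293]
spanner_jaw 0.63 [247.3 210.8] [0.6585 0.0765 0.1973]
spanner_grip 0.63 [222.5 189.7] [ 0.5132 -0.2199  0.0128]
spanner 0.66 [225.3 192.2] [ 0.5128 -0.2068  0.0133]
housing 0.96 [312.  277.6] [0.655  0.2614 0.1498]
mat 0.72 [222.3 191.4] [ 0.5155 -0.2168  0.0123]
```

View pics/both.png

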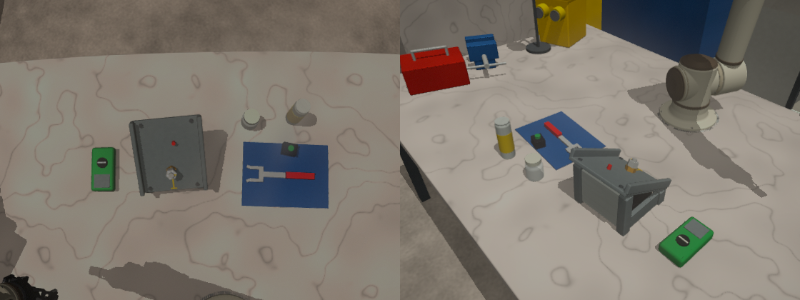

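View pics/top.png

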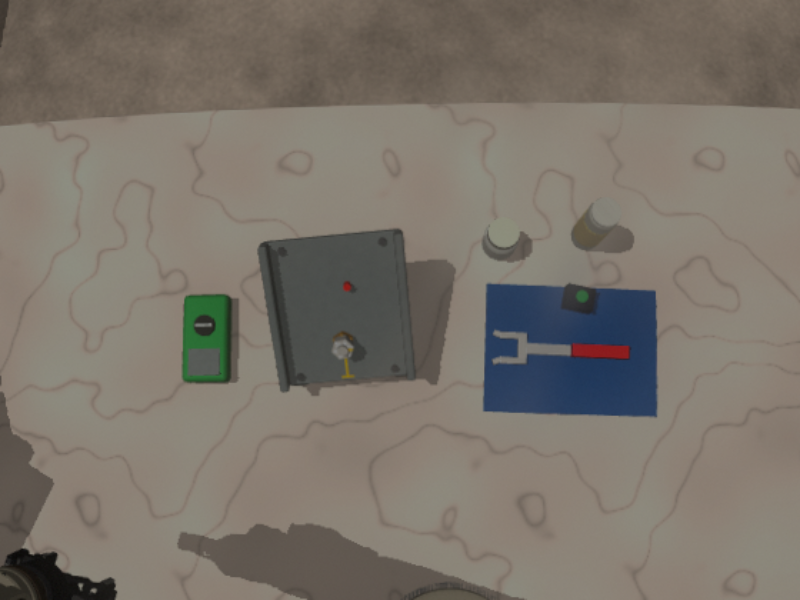

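The pictures show the housing left of centre (deck rising away from the robot, stud at top-view ≈(343,347)) and red pin at ≈(348,286). The spanner is on the mat with its jaw to +y, at ≈(510,347), and its handle at ≈(600,351). The switch is near (580,298).

```bash
cat > b.py <<'E'
from h import *
np.set_printoptions(precision=4,suppress=True)
o=bot.get_obs(); print({k:np.round(v,3) for k,v in o.items()})
p=bot.camera("wrist"); print(np.linalg.inv(p["world_to_cam"]),p["fov_y"])
p={k:v for k,v in np.load("p_top.npz").items()}; W=cloud(p); C=p["color"].astype(int)
# deck plane, ransac
m=W[160:272,181:291].reshape(-1,3); m=m[~np.isnan(m[:,0])]; m=m[(m[:,2]>.06)]
best=0;rng=np.random.default_rng(0)
for i in range(500):
    a=m[rng.choice(len(m),3,False)]; n=np.cross(a[1]-a[0],a[2]-a[0]); n/=np.linalg.norm(n)+1e-12
    k=abs((m-a[0])@n)<.004
    if k.sum()>best: best=k.sum();kk=k
c=m[kk].mean(0);n=np.linalg.svd(m[kk]-c)[2][2]; n*=np.sign(n[2])
print("plane",best,len(m),c,n,"tilt",np.degrees(np.arccos(n[2])),"yaw",np.degrees(np.arctan2(-n[1],-n[0])))
def dz(px,h): # pixel -> plane shifted by h
    o,d=ray(p,px); return o+d*(((c+n*h-o)@n)/(d@n))
R_,G,B=C[...,0],C[...,1],C[...,2]
red=(R_>1.8*G)&(R_>1.8*B)&(R_>80)
lab,_=cv2.connectedComponents(red.astype(np.uint8)),0
nl,L,st,ce=cv2.connectedComponentsWithStats(red.astype(np.uint8))
for s,e in zip(st[1:],ce[1:]):
    if s[4]>10: print("red",s,e,W[int(e[1]),int(e[0])], dz(e,.010), at_z(p,e,.018))
E
python3 b.py
```

```text
{'time': np.float64(1.7), 'q': array([70.187,  4.979, 10.077, 95.098, -0.   , 89.998]), 'qd': array([ 0.002, -0.028, -0.024, -0.048, -0.012,  0.049]), 'joint_efforts': array([  0.001, -52.009,  46.486,   0.002,   0.   ,  -0.   ]), 'ee_pos': array([0.186, 0.517, 0.231]), 'tcp_rot': array([180.   ,   0.   , 160.189]), 'wrist_force': array([-0.158, -0.271, -0.473]), 'torque': array([ 0.024, -0.067,  0.026]), 'grasp_force': np.float64(0.0), 'opening': np.float64(0.085)}
[[ 0.3394 -0.8979 -0.2802  0.1164]
 [ 0.9406  0.3241  0.1008  0.543 ]
 [ 0.0003 -0.2978  0.9546  0.3731]
 [ 0.      0.      0.      1.    ]] 62.63512312062073
plane 7871 10059 [0.5738 0.166  0.1278] [-0.4977 -0.0381  0.8665] tilt 29.94558362784705 yaw 4.372814067521567
red [240 197   6   7  31] [242.4516 200.4516] [0.5997 0.1521 0.1575] [0.5995 0.1515 0.1534] [0.6267 0.1639 0.018 ]
red [400 241  41  10 358] [420.0838 245.4218] [ 0.5086 -0.2653  0.0177] [ 0.5014 -0.2488  0.0795] [ 0.5076 -0.2654  0.018 ]
```

```bash
cat >> h.py <<'E'
def Rdeck(yaw): 
    return (R.from_euler('z',yaw,degrees=True)*R.from_euler('y',-30,degrees=True)*R.from_euler('x',180,degrees=True))
def cur():
    o=bot.get_obs(); return np.array(o["ee_pos"]),R.from_euler('xyz',o["tcp_rot"],degrees=True),o
E
python3 - <<'E'
from h import *
Rc=R.from_euler('xyz',[180,0,160.19],degrees=True)
T=Rdeck(4.4); print(T.as_matrix().round(3))
mid=R.from_euler('z',-80,degrees=True)*Rc
print(((T*mid.inv()).as_rotvec()).round(3))
E
```

```text
[[ 0.863  0.077  0.499]
 [ 0.066 -0.997  0.038]
 [ 0.5    0.    -0.866]]
[ 0.379 -0.416 -1.291]
```

Request:
play_rows(
  targets=[
    {"grip":0,"linear":[3,-4,4],"delta_rot":[0,0,-0.14]},
    {"grip":0,"linear":[6,-8,5],"delta_rot":[0,0,-0.28]},
    {"grip":0,"linear":[9,-12,6],"delta_rot":[0,0,-0.42]},
    {"grip":0,"linear":[12,-16,6],"delta_rot":[0,0,-0.56]},
    {"grip":0,"linear":[15,-20,6],"delta_rot":[0,0,-0.7]},
    {"grip":0,"linear":[18,-23,6],"delta_rot":[0,0,-0.84]},
    {"grip":0,"linear":[21,-26,6],"delta_rot":[0,0,-0.98]},
    {"grip":0,"linear":[24,-29,6],"delta_rot":[0,0,-1.12]},
    {"grip":0,"linear":[26,-32,6],"delta_rot":[0,0,-1.26]},
    {"grip":0,"linear":[28,-34,6],"delta_rot":[0,0,-1.396]},
  ],
)

```text
time: 2.75
ee_pos: [0.4673, 0.1754, 0.2915]
tcp_rot: [180.0, 0.0, 79.8]
wrist_force: [0.3, 1.0, -0.1]
opening: 0.0852
grasp_force: 0.0
```

Request:
play_rows(
  targets=[
    {"grip":0,"linear":[0.5,-0.5,0],"delta_rot":[0.038,-0.042,-0.129]},
    {"grip":0,"linear":[1,-1,0],"delta_rot":[0.076,-0.083,-0.258]},
    {"grip":0,"linear":[1.5,-1.5,-1],"delta_rot":[0.114,-0.125,-0.387]},
    {"grip":0,"linear":[2,-1.5,-2],"delta_rot":[0.152,-0.166,-0.516]},
    {"grip":0,"linear":[2.5,-1.5,-3],"delta_rot":[0.19,-0.208,-0.645]},
    {"grip":0,"linear":[3,-1.5,-4],"delta_rot":[0.227,-0.25,-0.775]},
    {"grip":0,"linear":[3.3,-1.5,-5],"delta_rot":[0.265,-0.291,-0.904]},
    {"grip":0,"linear":[3.3,-1.5,-5],"delta_rot":[0.303,-0.333,-1.033]},
    {"grip":0,"linear":[3.3,-1.5,-5],"delta_rot":[0.341,-0.374,-1.162]},
    {"grip":0,"linear":[3.3,-1.5,-5],"delta_rot":[0.379,-0.416,-1.291]},
  ],
)

```text
time: 3.75
ee_pos: [0.5114, 0.1026, 0.2412]
tcp_rot: [179.8, -29.6, 11.5]
wrist_force: [-0.9, -0.8, 0.1]
opening: 0.085
grasp_force: 0.0
```

```bash
cat > c.py <<'E'
from h import *
import sys
np.set_printoptions(precision=4,suppress=True)
p=bot.camera("wrist"); np.savez("p_w.npz",**{k:np.array(v) for k,v in p.items()}); W=cloud(p)
print({k:np.round(v,3) for k,v in bot.get_obs().items() if k in("q","ee_pos","tcp_rot")})
for t in sys.argv[2:]:
    for r in bot.pinpoint(p,t)[:1]:
        c=np.array(r["pixel"]);u=np.round(c).astype(int).clip(0,[559,419]); print(t,round(r["conf"],2),c,W[u[1],u[0]])
cv2.imwrite("pics/%s.png"%sys.argv[1],cv2.resize(p["color"],(800,600))[...,::-1])
E
python3 c.py w1 deck stop_pin lower_mid jam_mid
```

```text
{'q': array([ 11.065, -29.124, -23.464,  65.986,  -0.088, 179.941]), 'ee_pos': array([0.511, 0.1  , 0.241]), 'tcp_rot': array([179.878, -29.673,  11.133])}
lower_mid 0.86 [215.9 251.6] [0.5216 0.1531 0.1346]
jam_mid 0.96 [206.6 261. ] [0.5135 0.158  0.1361]
```

View pics/w1.png

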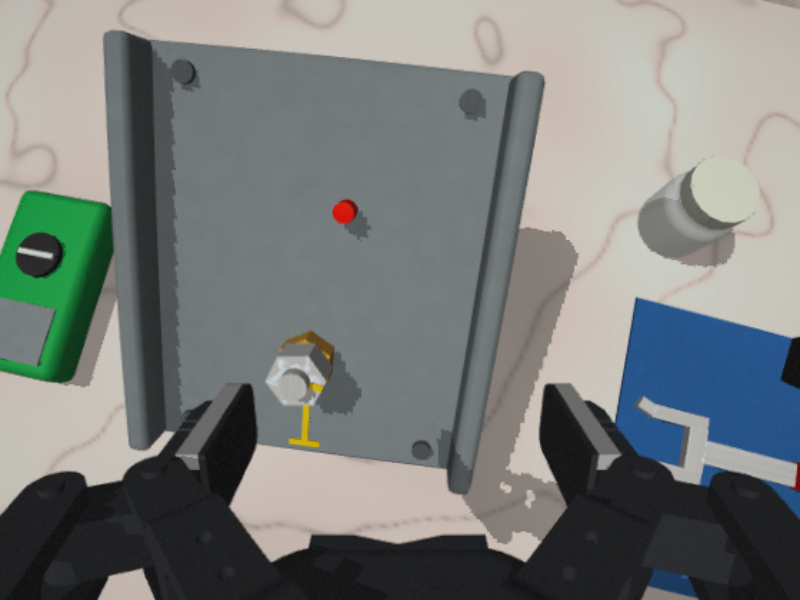

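Close-up from the wrist camera: pin top is at (344,211), stud top at (293,386), the jam nut's yellow mark at (317,388) and the index line at (305,410–440). q6 is at its limit here, so I will use tool yaw ≈184° on the deck.

```bash
cat > d.py <<'E'
from h import *
np.set_printoptions(precision=4,suppress=True)
p={k:v for k,v in np.load("p_w.npz").items()}; W=cloud(p); C=cv2.cvtColor(p["color"],cv2.COLOR_RGB2HSV).astype(int)
H,S,V=C[...,0],C[...,1],C[...,2]
poly=np.array([[185,100],[500,130],[470,320],[190,320]])*.7
M=np.zeros(H.shape,np.uint8); cv2.fillPoly(M,[poly.astype(int)],1)
m=W[(M>0)&(S<60)]; m=m[~np.isnan(m[:,0])]
for i in range(4):
    c=m.mean(0);n=np.linalg.svd(m-c,full_matrices=False)[2][2]; n*=np.sign(n[2]); r=(m-c)@n; print(len(m),r.std()); m=m[abs(r)<max(.002,2*r.std())]
print(c,n,"tilt",np.degrees(np.arccos(n[2])),"yaw",np.degrees(np.arctan2(-n[1],-n[0])))
def dz(px,h):
    o,d=ray(p,px); return o+d*(((c+n*h-o)@n)/(d@n))
red=((H<8)|(H>172))&(S>150)&(V>60); nl,L,st,ce=cv2.connectedComponentsWithStats(red.astype(np.uint8)); 
k=[i for i in range(1,nl) if st[i][4]>30 and ce[i][0]<300][0]; print("pin",ce[k]/.7,st[k])
pin=dz(ce[k],.013); st_=dz(np.array([293,386])*.7,.040)
F0=st_-.04*n; P0=pin-.013*n; v=P0-F0
print("stud foot",F0,"pinfoot",P0,"dist",np.linalg.norm(v),"exp",np.hypot(.092,.0165))
for yaw in np.arange(2,9,.5):
    E=(Rdeck(yaw).as_matrix()); ex=E[:,0];ey=-E[:,1]
    a=np.degrees(np.arctan2(v@ey,v@ex)); 
    if abs(a-np.degrees(np.arctan2(-16.5,92)))<.6: print("yaw from pin",yaw,a)
yel=(H>20)&(H<35)&(S>150)&(V>120)
nl,L,st,ce=cv2.connectedComponentsWithStats(yel.astype(np.uint8))
E=(Rdeck(5).as_matrix()); B=np.stack([E[:,0],-E[:,1],-E[:,2]],1)
for i in range(1,nl):
    if st[i][4]>8:
        print("yellow",ce[i]/.7,st[i], "deck0",B.T@(dz(ce[i],0)-F0)*1e3,"z33",B.T@(dz(ce[i],.033)-F0)*1e3)
# side rail edges inside deck
for q in [[(151,70),(176,440)],[(503,110),(450,440)]]:
    a,b=[dz(np.array(x)*.7,0.) for x in q]; w=a-b; print("rail ang (yaw5 frame)",np.degrees(np.arctan2(*(B.T@w)[[1,0]])), (B.T@(b-F0))*1e3)
E
python3 d.py
```

```text
30000 0.000686857014633144
29894 0.0006754648515249196
29894 0.0006754648515249196
29894 0.0006754648515249196
[0.6012 0.1578 0.1424] [-0.4973 -0.0375  0.8668] tilt 29.91366051451216 yaw 4.3164126928752005
pin [344.2063 210.9458] [233 140  17  17 216]
stud foot [0.5263 0.1597 0.0996] pinfoot [0.6072 0.1493 0.1456] dist 0.0936278594502894 exp 0.09346790893135462
yaw from pin 4.0 -9.833433208147746
yaw from pin 4.5 -10.266835753520372
yaw from pin 5.0 -10.700046592132209
yellow [315.5311 386.6667] [217 268   9   7  39] deck0 [-21.1301  -4.4025   0.0587] z33 [ -2.6287 -10.6435  33.068 ]
yellow [304.4919 431.3476] [203 284  21  29 194] deck0 [-54.6043   1.4169   0.0755] z33 [-32.056   -5.5277  33.0828]
rail ang (yaw5 frame) 1.2612355351278122 [-74.3369  88.7162  -0.4135]
rail ang (yaw5 frame) -0.506775643055253 [-48.0542 -92.4999   0.6242]
```

```bash
python3 - <<'E'
from h import *
p,r,o=cur(); T=R.from_euler('xyz',[180,0,90],degrees=True)
print(p,o["tcp_rot"],(T*r.inv()).as_rotvec().round(3))
E
```

```text
[0.51153882 0.10263946 0.2415749 ] [179.79915906 -29.48964953  11.50253011] [-0.429  0.355  1.339]
```

Request:
play_rows(
  targets=[
    {"grip":0,"linear":[0,0,4],"delta_rot":[-0.043,0.036,0.134]},
    {"grip":0,"linear":[0,-3,6],"delta_rot":[-0.086,0.071,0.268]},
    {"grip":0,"linear":[0,-7,6],"delta_rot":[-0.129,0.107,0.402]},
    {"grip":0,"linear":[0,-11,6],"delta_rot":[-0.172,0.142,0.536]},
    {"grip":0,"linear":[0,-15,5],"delta_rot":[-0.215,0.178,0.67]},
    {"grip":0,"linear":[0,-19,2],"delta_rot":[-0.257,0.213,0.803]},
    {"grip":0,"linear":[0,-23,-1],"delta_rot":[-0.3,0.249,0.937]},
    {"grip":0,"linear":[0,-27,-4],"delta_rot":[-0.343,0.284,1.071]},
    {"grip":0,"linear":[0,-30,-5],"delta_rot":[-0.386,0.32,1.205]},
    {"grip":0,"linear":[0,-32,-6],"delta_rot":[-0.429,0.355,1.339]},
  ],
)

```text
time: 5.0
ee_pos: [0.5117, -0.219, 0.1791]
tcp_rot: [-179.8, -0.0, 90.1]
wrist_force: [1.0, -0.4, -0.4]
opening: 0.0856
grasp_force: 0.0
```

```bash
cat > e.py <<'E'
from h import *
np.set_printoptions(precision=4,suppress=True)
p={k:v for k,v in np.load("p_w.npz").items()}; C=cv2.cvtColor(p["color"],cv2.COLOR_RGB2HSV).astype(int)
W=cloud(p); H,S,V=C[...,0],C[...,1],C[...,2]
red=(((H<8)|(H>172))&(S>130)&(V>50)).astype(np.uint8); nl,L,st,ce=cv2.connectedComponentsWithStats(red)
k=1+np.argmax(st[1:,4]); ys,xs=np.where(L==k); m=W[L==k]; m=m[~np.isnan(m[:,0])]
print(st[k],m[:,2].min(),np.median(m[:,2]))
m=m[m[:,2]>.016]
(cx,cy),(w,h),a=cv2.minAreaRect((m[:,:2]*1e4).astype(np.float32)); print("sleeve",cx/1e4,cy/1e4,w/10,h/10,a)
E
python3 c.py w2 spanner_jaw spanner_grip spanner; python3 e.py
```

```text
{'q': array([-23.117,   5.499,   4.663,  89.485,  -0.271,  66.27 ]), 'ee_pos': array([ 0.512, -0.22 ,  0.177]), 'tcp_rot': array([-179.597,    0.119,   90.614])}
spanner_grip 0.95 [276.9 200.4] [ 0.5115 -0.2301  0.0197]
spanner 0.69 [277.4 185.3] [ 0.5114 -0.2182  0.0114]
[ 261  184   30  101 2284] 0.00086528719043788 0.020096447002953266
sleeve 0.50960224609375 -0.2671988525390625 99.08153076171875 21.626470947265624 86.23735046386719
```

View pics/w2.png

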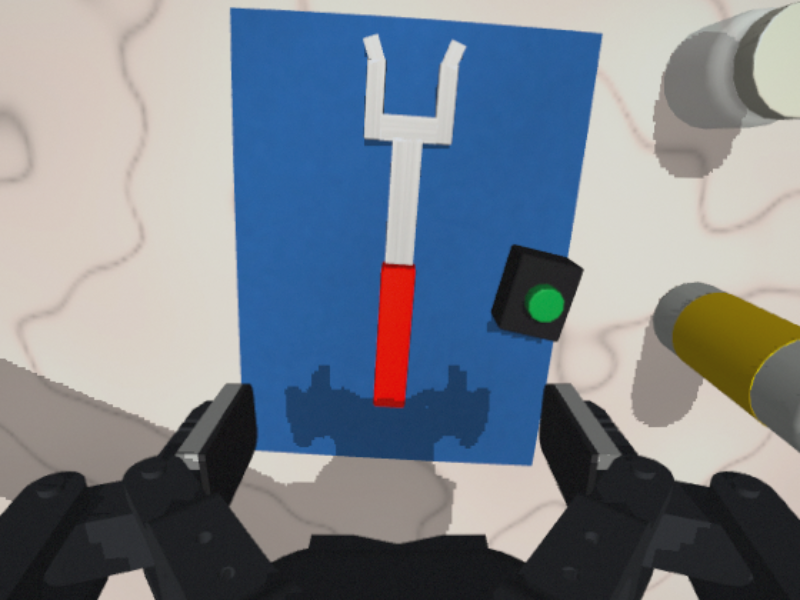

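The picture shows the spanner jaw up at (410,90) and the sleeve from (398,265) to (390,405). The switch at (540,300) is close to the +x finger, so I'll pre-close the gripper to about 45 mm before going down.

```bash
python3 - <<'E'
from h import *
p,r,o=cur(); T=R.from_euler('xyz',[180,0,86.24],degrees=True)
print(p,o["tcp_rot"],(T*r.inv()).as_rotvec().round(3), ((np.array([.5118,-.233,.007])-p)*100).round(2))
E
```

```text
[ 0.51214904 -0.2164121   0.18095215] [ 1.79956112e+02 -1.45087469e-01  8.96464362e+01] [-0.003  0.001 -0.059] [ -0.03  -1.66 -17.4 ]
```

Request:
play_rows(
  targets=[
    {"grip":120,"linear":[0,-0.8,-3],"delta_rot":[0,0,-0.03]},
    {"grip":120,"linear":[0,-1.6,-6],"delta_rot":[0,0,-0.06]},
    {"grip":120,"linear":[0,-1.6,-9],"delta_rot":[0,0,-0.06]},
    {"grip":120,"linear":[0,-1.6,-11],"delta_rot":[0,0,-0.06]},
    {"grip":120,"linear":[0,-1.6,-11],"delta_rot":[0,0,-0.06]},
    {"grip":120,"linear":[0,-1.6,-11],"delta_rot":[0,0,-0.06]},
  ],
)

```text
time: 5.8
ee_pos: [0.5121, -0.2327, 0.0728]
tcp_rot: [179.8, -0.1, 86.3]
wrist_force: [0.3, 0.1, 1.3]
opening: 0.0451
grasp_force: 0.0
```

```bash
python3 - <<'E'
from h import *
for i in range(4):
    p,r,o=cur(); print(p.round(4),o["tcp_rot"].round(2),o["opening"],o["q"].round(2),o["time"]); bot.camera("wrist")
E
```

```text
[ 0.5121 -0.2327  0.0728] [ 1.7984e+02 -6.0000e-02  8.6320e+01] 0.04510834482321144 [-24.49   6.42  -5.9   77.56   0.11  69.19] 5.8
[ 0.5125 -0.233   0.0734] [ 1.7978e+02 -3.0000e-02  8.6330e+01] 0.04517185304070053 [-24.5    6.4   -5.84  77.56   0.1   69.17] 5.85
[ 0.5126 -0.2333  0.0735] [ 1.7976e+02 -1.0000e-02  8.6340e+01] 0.04533195655323754 [-24.52   6.41  -5.83  77.55   0.09  69.14] 5.9
[ 0.5126 -0.2334  0.0734] [ 1.7977e+02 -1.0000e-02  8.6350e+01] 0.04541425141640813 [-24.52   6.42  -5.83  77.54   0.09  69.13] 5.95
```

Request:
play_rows(
  force=60,
  targets=[
    {"grip":120,"linear":[0,0,-3],"delta_rot":[0,0,0]},
    {"grip":120,"linear":[0,0,-5],"delta_rot":[0,0,0]},
    {"grip":120,"linear":[0,0,-6.6],"delta_rot":[0,0,0]},
    {"grip":120,"linear":[0,0,-6.6],"delta_rot":[0,0,0]},
    {"grip":255,"linear":[0,0,-6.6],"delta_rot":[0,0,0]},
    {"grip":255,"linear":[0,0,-6.6],"delta_rot":[0,0,0]},
    {"grip":255,"linear":[0,0,-6.6],"delta_rot":[0,0,0]},
    {"grip":255,"linear":[0,0,-6.6],"delta_rot":[0,0,0]},
    {"grip":255,"linear":[0,0,-6.6],"delta_rot":[0,0,0]},
  ],
)

```text
time: 6.9
ee_pos: [0.5125, -0.2338, 0.0071]
tcp_rot: [179.8, 0.0, 86.4]
wrist_force: [-0.9, 0.8, 7.1]
opening: 0.0202
grasp_force: 61.1
```

Request:
play_rows(
  targets=[
    {"grip":255,"linear":[0,0,2],"delta_rot":[0,0,0]},
    {"grip":255,"linear":[0,0,5],"delta_rot":[0,0,0]},
    {"grip":255,"linear":[0,0,10],"delta_rot":[0,0,0]},
    {"grip":255,"linear":[0,0,15],"delta_rot":[0,0,0]},
    {"grip":255,"linear":[0,0,20],"delta_rot":[0,0,0]},
    {"grip":255,"linear":[0,0,24],"delta_rot":[0,0,0]},
    {"grip":255,"linear":[0,0,24],"delta_rot":[0,0,0]},
    {"grip":255,"linear":[0,0,24],"delta_rot":[0,0,0]},
  ],
)

```text
time: 7.7
ee_pos: [0.512, -0.2336, 0.2461]
tcp_rot: [179.8, -0.0, 86.4]
wrist_force: [-0.4, 0.0, -2.3]
opening: 0.0207
grasp_force: 60.1
```

```bash
cat > t.py <<'E'
from h import *
np.set_printoptions(precision=4,suppress=True)
F=np.array([.5263,.1600,.0995]); YAW=4.4
E=Rdeck(YAW).as_matrix(); B=np.stack([E[:,0],-E[:,1],-E[:,2]],1)
def tgt(d,phi): # deck mm -> pose
    return F+B@(np.array(d)/1e3), R.from_matrix(B)*R.from_euler('z',phi,degrees=True)*R.from_euler('x',180,degrees=True)
def rel(d,phi):
    p,r,o=cur(); P,T=tgt(d,phi)
    dr=(T*r.inv()).as_rotvec()
    print("at deck",(B.T@(p-F)*1e3).round(1),"ypr rel",(R.from_matrix(B).inv()*r*R.from_euler('x',180,degrees=True)).as_euler('ZYX',degrees=True).round(2),"q",o["q"].round(1))
    print("world",p,"lin cm",((P-p)*100).round(2),"rot",dr.round(4),"deg",np.degrees(np.linalg.norm(dr)).round(1),"t",o["time"],o["opening"],o["wrist_force"].round(1))
E
python3 -c "
from t import *
rel([127+46,0,50],180)"
```

```text
at deck [  34.8 -391.3  149.2] ypr rel [83.02  4.   29.59] q [-24.6   7.   13.9  96.8   0.1  69.1]
world [ 0.512  -0.2336  0.2461] lin cm [13.88 40.32 -1.68] rot [-0.4182 -0.4191  1.6669] deg 101.4 t 7.7 0.020685836813291905 [-0.4  0.  -2.3]
```

Request:
play_rows(
  targets=[
    {"grip":255,"linear":[1,2,3],"delta_rot":[-0.035,-0.035,0.139]},
    {"grip":255,"linear":[2,6,6],"delta_rot":[-0.07,-0.07,0.278]},
    {"grip":255,"linear":[3,10,8],"delta_rot":[-0.105,-0.105,0.417]},
    {"grip":255,"linear":[4,14,9],"delta_rot":[-0.139,-0.14,0.556]},
    {"grip":255,"linear":[5,18,10],"delta_rot":[-0.174,-0.175,0.695]},
    {"grip":255,"linear":[6,22,10],"delta_rot":[-0.209,-0.21,0.833]},
    {"grip":255,"linear":[7,26,10],"delta_rot":[-0.244,-0.244,0.972]},
    {"grip":255,"linear":[8,30,10],"delta_rot":[-0.279,-0.279,1.111]},
    {"grip":255,"linear":[9,34,10],"delta_rot":[-0.314,-0.314,1.25]},
    {"grip":255,"linear":[10,38,10],"delta_rot":[-0.349,-0.349,1.389]},
  ],
)

```text
time: 8.7
ee_pos: [0.6112, 0.1485, 0.3428]
tcp_rot: [176.2, 25.6, 167.0]
wrist_force: [0.7, -0.6, -2.3]
opening: 0.0201
grasp_force: 60.0
```

Request:
play_rows(
  targets=[
    {"grip":255,"linear":[1,1,0],"delta_rot":[-0.035,-0.035,0.139]},
    {"grip":255,"linear":[2,2,-1],"delta_rot":[-0.07,-0.07,0.278]},
    {"grip":255,"linear":[3,2.3,-2],"delta_rot":[-0.07,-0.07,0.278]},
    {"grip":255,"linear":[3.5,2.3,-3],"delta_rot":[-0.07,-0.07,0.278]},
    {"grip":255,"linear":[3.5,2.3,-3],"delta_rot":[-0.07,-0.07,0.278]},
    {"grip":255,"linear":[3.5,2.3,-3],"delta_rot":[-0.07,-0.07,0.278]},
  ],
)

```text
time: 9.3
ee_pos: [0.6466, 0.1691, 0.3144]
tcp_rot: [-179.9, 29.9, -175.7]
wrist_force: [-0.3, 0.7, -0.9]
opening: 0.0207
grasp_force: 60.1
```

```bash
python3 -c "
from t import *
rel([127+46,0,50],180)"
```

```text
at deck [211.9  -0.2 125.8] ypr rel [179.89  -0.13   0.21] q [17.5 -6.7  1.6 69.1 -6.7 11.5]
world [0.6466 0.1691 0.3144] lin cm [ 0.42  0.05 -8.51] rot [ 0.0023 -0.002   0.0035] deg 0.3 t 9.3 0.020660384517919614 [-0.3  0.7 -0.9]
```

Request:
play_rows(
  targets=[
    {"grip":255,"linear":[0.2,0,-4],"delta_rot":[0.002,-0.002,0.003]},
    {"grip":255,"linear":[0.4,0,-7],"delta_rot":[0.002,-0.002,0.003]},
    {"grip":255,"linear":[0.4,0,-8.5],"delta_rot":[0.002,-0.002,0.003]},
    {"grip":255,"linear":[0.4,0,-8.5],"delta_rot":[0.002,-0.002,0.003]},
    {"grip":255,"linear":[0.4,0,-8.5],"delta_rot":[0.002,-0.002,0.003]},
  ],
)

```text
time: 9.8
ee_pos: [0.6509, 0.1695, 0.2317]
tcp_rot: [-180.0, 30.2, -175.5]
wrist_force: [-0.8, -0.5, -1.4]
opening: 0.0205
grasp_force: 60.1
```

```bash
python3 -c "
from t import *
rel([127+46,0,50],180)"; python3 c.py w3 spanner_jaw spanner_grip lower_mid jam_mid
```

```text
at deck [174.3  -0.1  52. ] ypr rel [-179.95    0.18   -0.03] q [17.3 -8.  -8.9 59.5 -6.4 11.2]
world [0.6509 0.1695 0.2317] lin cm [-0.01  0.01 -0.24] rot [-0.0002  0.0031 -0.0011] deg 0.2 t 9.8 0.020466644319879115 [-0.8 -0.5 -1.4]
{'q': array([17.314, -7.997, -8.871, 59.503, -6.416, 11.142]), 'ee_pos': array([0.651, 0.17 , 0.233]), 'tcp_rot': array([ 179.986,   30.248, -175.529])}
spanner_jaw 0.71 [279.7 276.1] [0.6415 0.169  0.2393]
spanner_grip 0.88 [277.2 278.2] [0.6418 0.1678 0.2401]
```

View pics/w3.png

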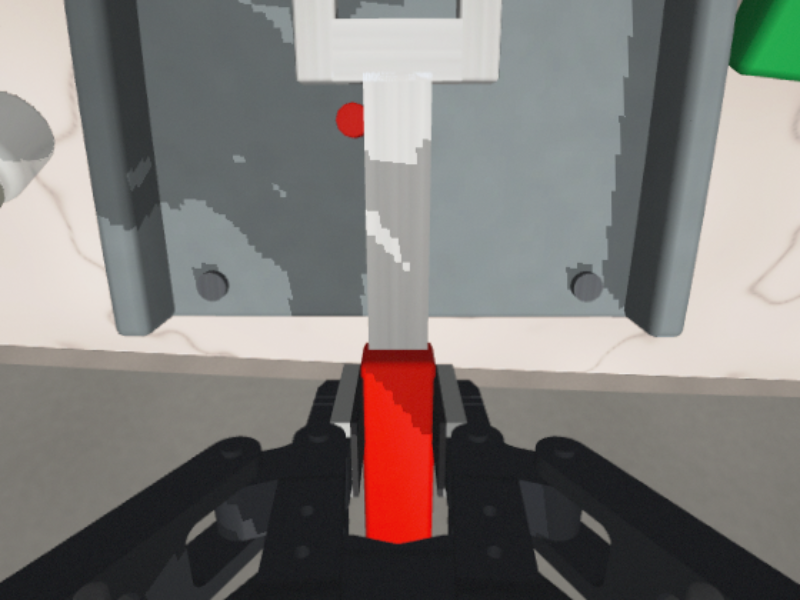

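The spanner is held straight: its centre line is at column ≈398, the head's back edge at row 78, the sleeve front at row 347, and the pin at (352,120). I'll convert these to get the grip offset and heading.

```bash
cat > f.py <<'E'
from t import *
p={k:v for k,v in np.load("p_w.npz").items()}; W=cloud(p)
def dk(px,h):
    o,d=ray(p,np.array(px)*.7); n=B[:,2]; q=o+d*((F+n*h-o)@n)/(d@n); return (B.T@(q-F)*1e3).round(1)
m=W[int(90*.7):int(230*.7),int(375*.7):int(420*.7)].reshape(-1,3); m=(m-F)@B; print("shank top z",np.nanmedian(m[:,2]))
A=np.c_[m[:,0],np.ones(len(m))]; k=~np.isnan(m[:,2]); print("slope",np.linalg.lstsq(A[k],m[k,2],rcond=None)[0])
h=np.nanmedian(m[:,2])/1e3
for n,px in dict(headL=(299,80),headR=(498,80),shL=(367,150),shR=(431,140),shL2=(369,345),shR2=(429,345),thrL=(335,17),thrR=(462,17)).items(): print(n,dk(px,h))
print("sleeve front top",dk((398,347),h+.010),dk((398,347),h),"pin",dk((352,120),.013))
E
python3 f.py
```

```text
shank top z 0.05411433800284374
slope [0.0055 0.0536]
headL [ 77.1 -36.4   0.1]
headR [77.1 36.1  0.1]
shL [101.9 -12.    0.1]
shR [98.3 12.   0.1]
shL2 [181.3 -12.6   0.1]
shR2 [181.3  12.8   0.1]
thrL [ 56.2 -22.6   0.1]
thrR [56.2 22.2  0.1]
sleeve front top [177.9  -0.3  10.1] [182.3  -0.3   0.1] pin [ 91.6 -16.3  13. ]
```

```bash
sed -i 's#np.nanmedian(m\[:,2\])/1e3#np.nanmedian(m[:,2])#' f.py; python3 f.py; python3 -c "
from t import *
rel([127+46,0,50],180)"
```

```text
shank top z 0.05411433800284374
slope [0.0055 0.0536]
headL [ 83.2 -26.4  54.1]
headR [83.1 25.8 54.1]
shL [101.   -8.8  54.1]
shR [98.4  8.5 54.1]
shL2 [158.2  -9.2  54.1]
shR2 [158.2   9.   54.1]
thrL [ 68.1 -16.5  54.1]
thrR [68.1 15.8 54.1]
sleeve front top [154.5  -0.4  64.1] [158.8  -0.4  54.1] pin [ 91.6 -16.3  13. ]
at deck [174.5   0.1  52.1] ypr rel [-179.91    0.21   -0.05] q [17.3 -8.  -8.9 59.5 -6.4 11.1]
world [0.651  0.1697 0.2319] lin cm [-0.02 -0.01 -0.26] rot [-0.0003  0.0037 -0.0019] deg 0.2 t 10.05 0.0202298573624804 [ 1.3 -0.3 -2.1]
```

```bash
python3 -c "
from t import *
for d in [(-4,.3,-30),(-4,.3,-44.5),(-20,.3,-44.5),(-35,.3,-44.5),(-49,.3,-44.5)]: print(d,(B@np.array(d)/10).round(2))"
```

```text
(-4, 0.3, -30) [ 1.15  0.12 -2.8 ]
(-4, 0.3, -44.5) [ 1.87  0.17 -4.05]
(-20, 0.3, -44.5) [ 0.49  0.07 -4.85]
(-35, 0.3, -44.5) [-0.81 -0.03 -5.6 ]
(-49, 0.3, -44.5) [-2.01 -0.12 -6.3 ]
```

Request:
play_rows(
  targets=[
    {"grip":255,"linear":[0.6,0.06,-1.4],"delta_rot":[0,0.003,0]},
    {"grip":255,"linear":[1.15,0.12,-2.8],"delta_rot":[0,0.003,0]},
    {"grip":255,"linear":[1.5,0.15,-3.5],"delta_rot":[0,0.003,0]},
    {"grip":255,"linear":[1.87,0.17,-4.05],"delta_rot":[0,0.003,0]},
    {"grip":255,"linear":[1.87,0.17,-4.05],"delta_rot":[0,0.003,0]},
    {"grip":255,"linear":[1.87,0.17,-4.05],"delta_rot":[0,0.003,0]},
  ],
)

```text
time: 10.65
ee_pos: [0.6694, 0.1713, 0.1894]
tcp_rot: [-180.0, 29.9, -175.5]
wrist_force: [0.2, -0.3, -2.4]
opening: 0.0205
grasp_force: 60.2
```

```bash
python3 -c "
from t import *
rel([125.5,0.3,7.5],180)"; python3 c.py w4 spanner_jaw lower_mid
```

```text
at deck [169.3   0.3   6.1] ypr rel [-179.89   -0.08   -0.04] q [ 16.9  -5.3 -11.1  54.9  -6.2  10.8]
world [0.6694 0.1713 0.1894] lin cm [-3.85 -0.29 -2.07] rot [ 0.0005 -0.0014 -0.002 ] deg 0.1 t 10.65 0.020483760650756723 [ 0.2 -0.3 -2.4]
{'q': array([ 16.887,  -5.337, -11.079,  54.906,  -6.153,  10.755]), 'ee_pos': array([0.669, 0.171, 0.19 ]), 'tcp_rot': array([-179.979,   29.932, -175.475])}
```

View pics/w4.png

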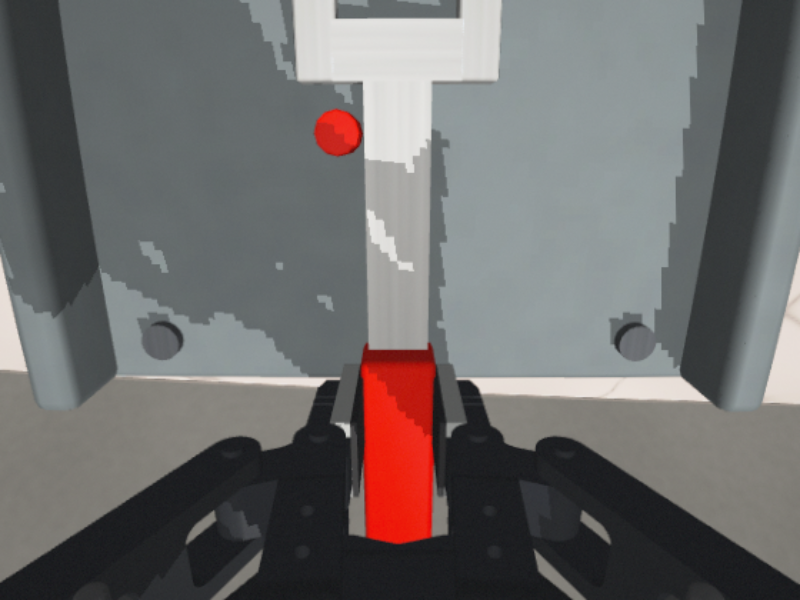

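The pin at (338,132) stands just left of the shank, clear of the head, so I slide downhill.

Request:
play_rows(
  targets=[
    {"grip":255,"linear":[-0.86,-0.07,-0.5],"delta_rot":[0,0,0]},
    {"grip":255,"linear":[-1.73,-0.13,-1.0],"delta_rot":[0,0,0]},
    {"grip":255,"linear":[-2.42,-0.19,-1.4],"delta_rot":[0,0,0]},
    {"grip":255,"linear":[-3.0,-0.23,-1.74],"delta_rot":[0,0,0]},
    {"grip":255,"linear":[-3.45,-0.27,-2.0],"delta_rot":[0,0,0]},
    {"grip":255,"linear":[-3.88,-0.3,-2.25],"delta_rot":[0,0,0]},
    {"grip":255,"linear":[-3.88,-0.3,-2.25],"delta_rot":[0,0,0]},
    {"grip":255,"linear":[-3.88,-0.3,-2.25],"delta_rot":[0,0,0]},
  ],
)

```text
time: 11.6
ee_pos: [0.6302, 0.1684, 0.167]
tcp_rot: [-180.0, 29.9, -175.5]
wrist_force: [-0.9, 1.7, -1.8]
opening: 0.0204
grasp_force: 60.1
```

```bash
python3 -c "
from t import *
rel([125.5,0.3,6],180)"
```

```text
at deck [124.    0.4   6.4] ypr rel [-179.88   -0.1    -0.06] q [ 17.8 -10.5 -18.1  53.1  -6.6  11.6]
world [0.6302 0.1684 0.167 ] lin cm [0.15 0.   0.04] rot [ 0.0003 -0.0018 -0.0024] deg 0.2 t 11.6 0.020376338928112456 [-0.9  1.7 -1.8]
```

Request:
play_rows(
  targets=[
    {"grip":255,"linear":[0.07,0,-0.13],"delta_rot":[0,0,0]},
    {"grip":255,"linear":[0.07,0,-0.13],"delta_rot":[0,0,0]},
    {"grip":100,"linear":[0.07,0,-0.13],"delta_rot":[0,0,0]},
    {"grip":100,"linear":[0.07,0,-0.13],"delta_rot":[0,0,0]},
    {"grip":100,"linear":[0.07,0,-0.13],"delta_rot":[0,0,0]},
    {"grip":100,"linear":[0.07,0,-0.13],"delta_rot":[0,0,0]},
    {"grip":100,"linear":[-0.9,-0.06,1.6],"delta_rot":[0,0,0]},
    {"grip":100,"linear":[-2.9,-0.2,5],"delta_rot":[0,0,0]},
    {"grip":100,"linear":[-4.4,-0.3,7.6],"delta_rot":[0,0,0]},
    {"grip":100,"linear":[-4.4,-0.3,7.6],"delta_rot":[0,0,0]},
  ],
)

```text
time: 12.6
ee_pos: [0.5869, 0.1657, 0.249]
tcp_rot: [179.9, 30.3, -175.5]
wrist_force: [1.4, -0.1, 1.5]
opening: 0.0522
grasp_force: 0.0
```

```bash
python3 -c "
from t import *
rel([0,0,75],197)"; python3 c.py w5 spanner_jaw lower_mid jam_mid
```

```text
at deck [127.5   1.   99.1] ypr rel [-179.93    0.35   -0.13] q [ 19.1 -16.4 -14.   62.8  -7.3  12.7]
world [0.5869 0.1657 0.249 ] lin cm [-9.8  -0.85 -8.46] rot [-0.1505 -0.0059  0.2543] deg 16.9 t 12.6 0.0521993638603212 [ 1.4 -0.1  1.5]
{'q': array([ 19.137, -16.3  , -14.183,  62.723,  -7.247,  12.714]), 'ee_pos': array([0.587, 0.166, 0.246]), 'tcp_rot': array([ 179.947,   30.196, -175.495])}
lower_mid 0.69 [279.2  12.3] [0.5141 0.1601 0.1358]
```

View pics/w5.png

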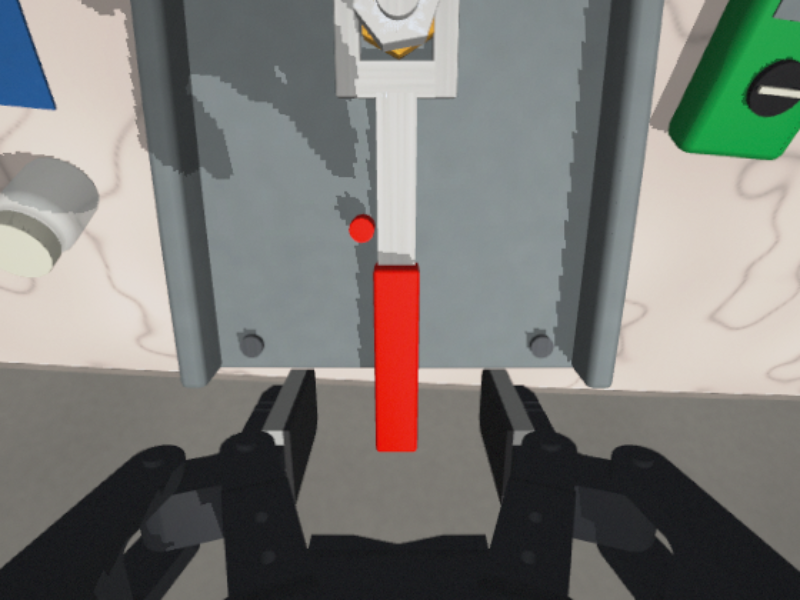

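The spanner sits flat round the brass nut, with the throat at row ≈62 and the nut corner at row ≈57. The pin at (362,229) is beside the shank. Next: over the jam nut.

Request:
play_rows(
  targets=[
    {"grip":60,"linear":[-3,-0.25,-2.2],"delta_rot":[-0.05,-0.002,0.085]},
    {"grip":60,"linear":[-6,-0.5,-4.4],"delta_rot":[-0.1,-0.004,0.17]},
    {"grip":60,"linear":[-9,-0.8,-6.6],"delta_rot":[-0.15,-0.006,0.254]},
    {"grip":60,"linear":[-10.3,-0.9,-7.6],"delta_rot":[-0.15,-0.006,0.254]},
    {"grip":60,"linear":[-10.3,-0.9,-7.6],"delta_rot":[-0.15,-0.006,0.254]},
    {"grip":60,"linear":[-10.3,-0.9,-7.6],"delta_rot":[-0.15,-0.006,0.254]},
    {"grip":60,"linear":[-10.3,-0.9,-7.6],"delta_rot":[-0.15,-0.006,0.254]},
  ],
)

```text
time: 13.5
ee_pos: [0.4844, 0.1564, 0.1678]
tcp_rot: [-170.4, 28.2, -156.3]
wrist_force: [-0.1, 0.5, -0.8]
opening: 0.0652
grasp_force: 0.0
```

```bash
python3 - <<'E'
from f import dk
print("throat",dk((398,62),.008),"shank mid",dk((397,150),.008))
E
python3 -c "
from t import *
rel([0,0,17],197)"; python3 c.py w6 jam_mid
```

```text
shank top z 0.0078055436867441545
slope [-0.0154  0.0079]
headL [ 26.1 -42.4   7.8]
headR [26.  44.8  7.8]
shL [ 55.9 -13.1   7.8]
shR [51.6 15.8  7.8]
shL2 [151.6 -13.7   7.8]
shR2 [151.6  16.9   7.8]
thrL [  1.  -25.8   7.8]
thrR [ 1.  28.1  7.8]
sleeve front top [148.3   1.   17.8] [152.7   1.    7.8] pin [ 43.2 -19.1  13. ]
throat [19.   0.9  8. ] shank mid [56.   0.5  8. ]
at deck [-2.3 -0.4 80.2] ypr rel [-163.02   -0.37    0.09] q [ 23.1 -30.7 -32.3  60.1  -9.3  -0.6]
world [0.4844 0.1564 0.1678] lin cm [ 3.34  0.3  -5.36] rot [ 0.0031 -0.0055  0.002 ] deg 0.4 t 13.5 0.0652367519494131 [-0.1  0.5 -0.8]
{'q': array([ 23.091, -30.694, -32.326,  60.076,  -9.31 ,  -0.589]), 'ee_pos': array([0.484, 0.156, 0.168]), 'tcp_rot': array([-170.378,   28.196, -156.25 ])}
jam_mid 0.71 [280.9 230.3] [0.5004 0.1569 0.1296]
```

View pics/w6.png

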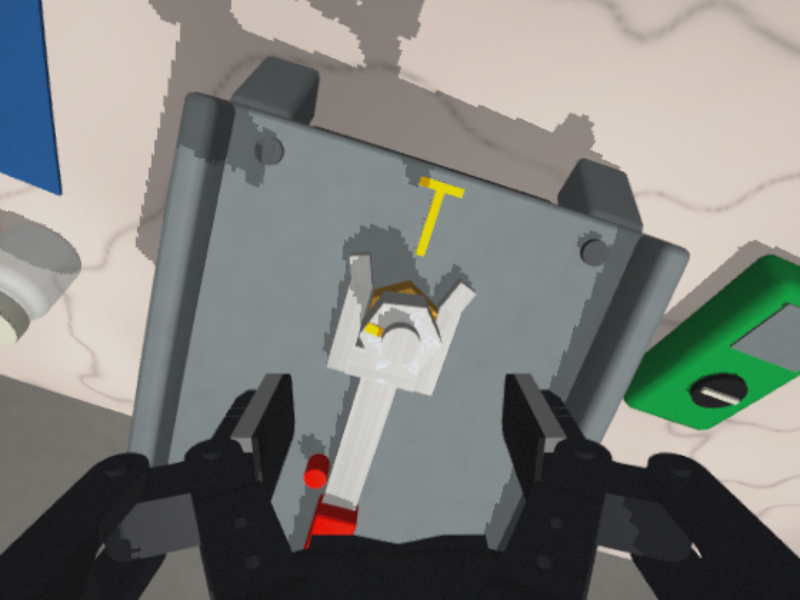

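The nut and spanner jaw are fully visible: stud top is at ≈(402,338) and the jam nut's mark at ≈(373,329).

```bash
cat > g.py <<'E'
from t import *
p={k:v for k,v in np.load("p_w.npz").items()}
def dk(px,h):
    o,d=ray(p,np.array(px)); n=B[:,2]; q=o+d*((F+n*h-o)@n)/(d@n); return (B.T@(q-F)*1e3)
C=cv2.cvtColor(p["color"],cv2.COLOR_RGB2HSV).astype(int); H,S,V=C[...,0],C[...,1],C[...,2]
yel=(H>20)&(H<35)&(S>150)&(V>120); nl,L,st,ce=cv2.connectedComponentsWithStats(yel.astype(np.uint8))
print("stud",dk((402*.7,338*.7),.040))
for i in range(1,nl):
    if st[i][4]>8: d=dk(ce[i],.033); print(ce[i]/.7,st[i][4],dk(ce[i],0).round(1),d.round(1),np.degrees(np.arctan2(d[1],d[0])))
E
python3 g.py
```

```text
stud [-4.0557  0.1514 40.    ]
[434.2741 207.3776] 493 [-52.8   0.5  -0. ] [-55.9  -2.9  33. ] -177.03635215468307
[373.6549 328.9239] 77 [10.7 -9.3 -0. ] [ -1.8 -11.2  33. ] -99.18016481463336
```

Request:
play_rows(
  force=50,
  targets=[
    {"grip":60,"linear":[1.2,0.1,-1.8],"delta_rot":[-0.01,0,0.02]},
    {"grip":60,"linear":[2.3,0.2,-3.6],"delta_rot":[-0.01,0,0.02]},
    {"grip":60,"linear":[3.0,0.26,-4.8],"delta_rot":[-0.01,0,0.02]},
    {"grip":60,"linear":[3.3,0.3,-5.4],"delta_rot":[-0.01,0,0.02]},
    {"grip":60,"linear":[3.3,0.3,-5.4],"delta_rot":[-0.01,0,0.02]},
    {"grip":255,"linear":[3.3,0.3,-5.4],"delta_rot":[-0.01,0,0.02]},
    {"grip":255,"linear":[3.3,0.3,-5.4],"delta_rot":[-0.01,0,0.02]},
    {"grip":255,"linear":[3.3,0.3,-5.4],"delta_rot":[-0.01,0,0.02]},
    {"grip":255,"linear":[3.3,0.3,-5.4],"delta_rot":[-0.01,0,0.02]},
  ],
)

```text
time: 14.5
ee_pos: [0.5164, 0.16, 0.1147]
tcp_rot: [-169.8, 28.0, -154.7]
wrist_force: [-6.5, 2.4, 4.7]
opening: 0.0315
grasp_force: 48.8
```

```bash
python3 -c "
from t import *
rel([0,0,17],118)
print(bot.get_obs()['torque'],bot.get_obs()['grasp_force'])
for a in (-8,-40,-80): print(a,(B[:,2]*np.radians(a)).round(3))"
```

```text
at deck [-1.   0.8 18.1] ypr rel [-161.69   -0.32   -0.1 ] q [ 21.7 -25.7 -35.2  52.   -8.5  -3.2]
world [0.5164 0.16   0.1147] lin cm [ 0.15 -0.07 -0.05] rot [ 0.6957  0.0485 -1.2159] deg 80.3 t 14.5 0.03150712703839339 [-6.5  2.4  4.7]
[0.3831 1.138  0.3034] 48.80212984979153
-8 [ 0.07   0.005 -0.121]
-40 [ 0.348  0.027 -0.605]
-80 [ 0.696  0.054 -1.209]
```

Request:
play_rows(
  targets=[
    {"grip":255,"linear":[0,0,0],"delta_rot":[0.044,0.003,-0.076]},
    {"grip":255,"linear":[0,0,0],"delta_rot":[0.087,0.007,-0.151]},
    {"grip":255,"linear":[0,0,0],"delta_rot":[0.131,0.01,-0.227]},
    {"grip":255,"linear":[0,0,0],"delta_rot":[0.174,0.013,-0.302]},
    {"grip":255,"linear":[0,0,0],"delta_rot":[0.218,0.017,-0.378]},
    {"grip":255,"linear":[0,0,0],"delta_rot":[0.261,0.02,-0.453]},
    {"grip":255,"linear":[0,0,0],"delta_rot":[0.305,0.023,-0.529]},
    {"grip":255,"linear":[0,0,0],"delta_rot":[0.348,0.027,-0.604]},
    {"grip":255,"linear":[0,0,0],"delta_rot":[0.348,0.027,-0.604]},
  ],
)

```text
time: 15.4
ee_pos: [0.5164, 0.1598, 0.1147]
tcp_rot: [167.8, 27.3, 159.7]
wrist_force: [-6.7, 1.1, 6.1]
opening: 0.0314
grasp_force: 48.8
```

```bash
python3 -c "
from t import *
rel([0,0,17],118)
o=bot.get_obs();print(B.T@o['torque'],o['grasp_force'])"
```

```text
at deck [-1.   0.6 18.1] ypr rel [158.17  -0.4   -0.13] q [ 21.5 -25.9 -35.3  51.9  -8.1  36.7]
world [0.5164 0.1598 0.1147] lin cm [ 0.15 -0.05 -0.05] rot [ 0.3443  0.0227 -0.6104] deg 40.2 t 15.4 0.031405253911074314 [-6.7  1.1  6.1]
[ 0.245   1.0837 -0.0108] 48.77246014773846
```

Request:
play_rows(
  targets=[
    {"grip":255,"linear":[0,0,0],"delta_rot":[0.044,0.003,-0.076]},
    {"grip":255,"linear":[0,0,0],"delta_rot":[0.087,0.007,-0.151]},
    {"grip":255,"linear":[0,0,0],"delta_rot":[0.131,0.01,-0.227]},
    {"grip":255,"linear":[0,0,0],"delta_rot":[0.174,0.013,-0.302]},
    {"grip":255,"linear":[0,0,0],"delta_rot":[0.218,0.017,-0.378]},
    {"grip":255,"linear":[0,0,0],"delta_rot":[0.261,0.02,-0.453]},
    {"grip":255,"linear":[0,0,0],"delta_rot":[0.296,0.023,-0.514]},
    {"grip":255,"linear":[0,0,0],"delta_rot":[0.296,0.023,-0.514]},
  ],
)

```text
time: 16.2
ee_pos: [0.5163, 0.1597, 0.1146]
tcp_rot: [154.4, 15.9, 125.1]
wrist_force: [-8.2, -0.6, 5.9]
opening: 0.0317
grasp_force: 48.9
```

```bash
python3 -c "
from t import *
rel([0,0,17],118)
o=bot.get_obs();print(B.T@o['torque'],o['grasp_force'])"; python3 c.py w7; python3 g.py
```

```text
at deck [-1.1  0.4 18.1] ypr rel [124.19  -0.46  -0.11] q [ 21.3 -26.1 -35.5  51.7  -7.9  70.6]
world [0.5163 0.1597 0.1146] lin cm [ 0.15 -0.03 -0.04] rot [ 0.0473  0.0011 -0.0975] deg 6.2 t 16.2 0.031651140560592615 [-8.2 -0.6  5.9]
[0.0626 1.3076 0.0697] 48.922970965504646
{'q': array([ 21.345, -26.071, -35.473,  51.747,  -7.908,  70.499]), 'ee_pos': array([0.516, 0.16 , 0.115]), 'tcp_rot': array([154.456,  15.942, 125.173])}
stud [-14.5704  23.2042  40.    ]
[269.8566 287.2162] 857 [-52.5   0.4   0. ] [-50.5  13.1  33. ] 165.44299435720907
[409.0179 341.0714] 16 [-2.6 10.7  0. ] [-10.8  21.3  33. ] 116.9565204179882
[360.4174 399.8887] 154 [ -4.1 -18.1   0. ] [-12.1  -1.6  33. ] -172.54485419704568
```

View pics/w7.png

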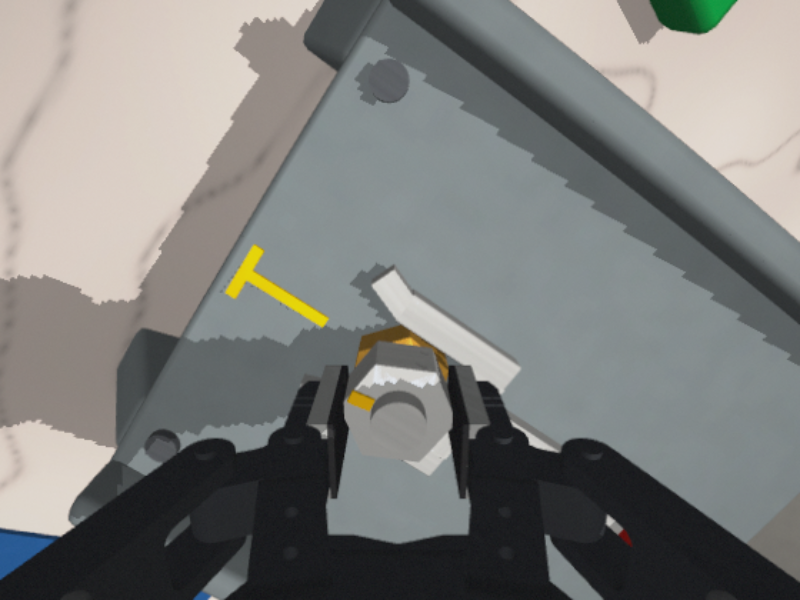

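The nut turns with the grip and its mark (360,400) is about 7° short of the index line. The spanner is still seated. I keep turning in small steps.

Request:
play_rows(
  targets=[
    {"grip":255,"linear":[0,0,0],"delta_rot":[0.026,0.002,-0.045]},
    {"grip":255,"linear":[0,0,0],"delta_rot":[0.044,0.003,-0.076]},
    {"grip":255,"linear":[0,0,0],"delta_rot":[0.061,0.005,-0.106]},
    {"grip":255,"linear":[0,0,0],"delta_rot":[0.078,0.006,-0.136]},
    {"grip":255,"linear":[0,0,0],"delta_rot":[0.078,0.006,-0.136]},
  ],
)

```text
time: 16.75
ee_pos: [0.5162, 0.1596, 0.1146]
tcp_rot: [152.4, 11.9, 116.9]
wrist_force: [-7.5, 0.3, 5.1]
opening: 0.0319
grasp_force: 49.2
```

```bash
python3 -c "
from t import *
rel([0,0,17],118)
o=bot.get_obs();print(B.T@o['torque'],o['grasp_force'])"; python3 c.py w8; python3 g.py
```

```text
at deck [-1.2  0.4 18.1] ypr rel [115.28  -0.46  -0.09] q [ 21.3 -26.1 -35.5  51.7  -7.9  79.5]
world [0.5162 0.1596 0.1146] lin cm [ 0.16 -0.03 -0.03] rot [-0.0303 -0.0046  0.0372] deg 2.8 t 16.75 0.03193647139043591 [-7.5  0.3  5.1]
[0.0484 1.3214 0.1342] 49.15881089866161
{'q': array([ 21.346, -26.137, -35.542,  51.684,  -7.91 ,  79.456]), 'ee_pos': array([0.516, 0.16 , 0.115]), 'tcp_rot': array([152.401,  11.94 , 116.905])}
stud [-10.8541  25.1462  40.    ]
[260.0777 307.243 ] 827 [-52.4   0.4  -0. ] [-48.3  14.3  33. ] 163.50989662097697
[401.0204 340.2041] 21 [-3.6 10.  -0. ] [-9.6 21.9 33. ] 113.53747750114113
[360.2275 399.9727] 157 [ -7.  -17.4   0. ] [-12.3   0.2  33. ] 178.9609128151683
```

Request:
play_rows(
  targets=[
    {"grip":255,"linear":[0,0,0],"delta_rot":[0.017,0.001,-0.03]},
    {"grip":255,"linear":[0,0,0],"delta_rot":[0.035,0.003,-0.06]},
    {"grip":255,"linear":[0,0,0],"delta_rot":[0.052,0.004,-0.091]},
    {"grip":255,"linear":[0,0,0],"delta_rot":[0.052,0.004,-0.091]},
    {"grip":255,"linear":[0,0,0],"delta_rot":[0.052,0.004,-0.091]},
  ],
)

```text
time: 17.3
ee_pos: [0.5162, 0.1596, 0.1146]
tcp_rot: [151.4, 9.1, 111.5]
wrist_force: [-8.0, 0.4, 5.7]
opening: 0.0313
grasp_force: 49.1
```

```bash
python3 -c "
from t import *
rel([0,0,17],118)
o=bot.get_obs();print(B.T@o['torque'],o['grasp_force'])"; python3 c.py w9; python3 g.py
```

```text
at deck [-1.2  0.4 18.1] ypr rel [109.33  -0.45  -0.07] q [ 21.4 -26.2 -35.6  51.6  -7.9  85.5]
world [0.5162 0.1596 0.1146] lin cm [ 0.16 -0.03 -0.03] rot [-0.082  -0.0083  0.1272] deg 8.7 t 17.3 0.03128063931022865 [-8.   0.4  5.7]
[0.0215 1.3616 0.1095] 49.08134914934635
{'q': array([ 21.354, -26.176, -35.582,  51.646,  -7.929,  85.456]), 'ee_pos': array([0.516, 0.16 , 0.115]), 'tcp_rot': array([151.379,   9.131, 111.514])}
stud [-8.2221 26.1147 40.    ]
[255.2873 320.9447] 803 [-52.5   0.4   0. ] [-46.8  14.9  33. ] 162.32586359033277
[396.2698 339.8413] 18 [-4.2  9.9 -0. ] [-8.5 22.5 33. ] 110.81935033249044
[360.3094 400.1001] 157 [ -8.8 -16.6   0. ] [-12.2   1.4  33. ] 173.27580904801164
```

Request:
play_rows(
  targets=[
    {"grip":255,"linear":[0,0,0],"delta_rot":[0.017,0.001,-0.03]},
    {"grip":255,"linear":[0,0,0],"delta_rot":[0.035,0.003,-0.06]},
    {"grip":255,"linear":[0,0,0],"delta_rot":[0.035,0.003,-0.06]},
    {"grip":255,"linear":[0,0,0],"delta_rot":[0.035,0.003,-0.06]},
  ],
)

```text
time: 17.75
ee_pos: [0.5162, 0.1596, 0.1146]
tcp_rot: [150.9, 7.2, 108.0]
wrist_force: [-8.1, -0.1, 6.9]
opening: 0.0317
grasp_force: 49.4
```

```bash
python3 -c "
from t import *
rel([0,0,17],118)
o=bot.get_obs();print(B.T@o['torque'],o['grasp_force'])"; python3 c.py w10; python3 g.py
```

```text
at deck [-1.2  0.4 18.1] ypr rel [105.35  -0.48  -0.06] q [ 21.3 -26.2 -35.6  51.6  -7.9  89.4]
world [0.5162 0.1596 0.1146] lin cm [ 0.16 -0.03 -0.03] rot [-0.117  -0.0111  0.1871] deg 12.7 t 17.75 0.03170007924200241 [-8.1 -0.1  6.9]
[-0.0008  1.3938  0.241 ] 49.42911721765995
{'q': array([ 21.335, -26.197, -35.604,  51.626,  -7.889,  89.408]), 'ee_pos': array([0.516, 0.16 , 0.115]), 'tcp_rot': array([150.866,   7.185, 108.017])}
stud [-6.3985 26.5974 40.    ]
[252.8408 330.3408] 788 [-52.5   0.3  -0. ] [-45.9  15.2  33. ] 161.65097006144063
[393.6264 340.    ] 13 [-4.4  9.8  0. ] [-7.7 22.7 33. ] 108.62641561818056
[360.0546 400.1729] 157 [-10. -16.  -0.] [-12.1   2.2  33. ] 169.6432459359332
```

View pics/w10.png

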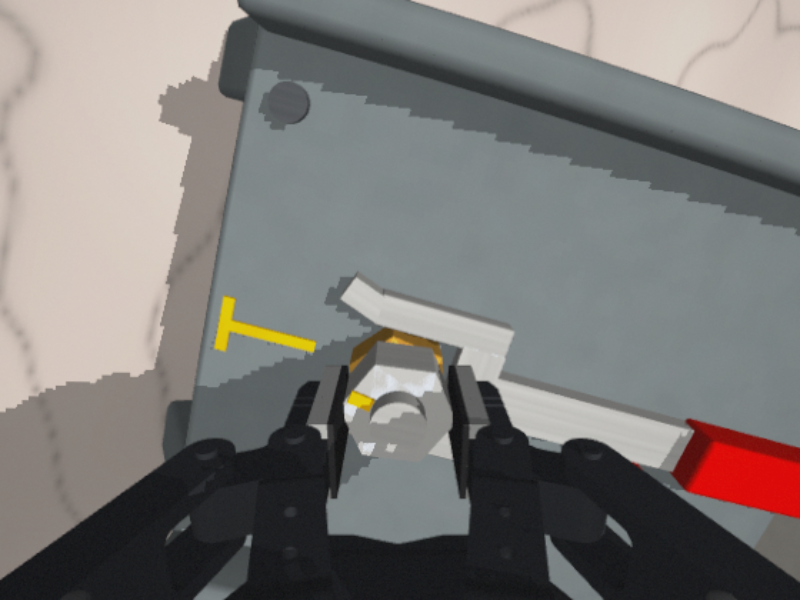

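The spanner arm is parallel to the index line and the brass nut looks unturned. The stud top is at ≈(398,405) and the mark at (360,400); I check where the axis projects.

```bash
python3 - <<'E'
from g import *
def pr(d): return proj(p,(F+B@(np.array(d)/1e3)))[0]/.7
print("stud top",pr([0,0,40]),"nut ctr33",pr([0,0,33]),"corner-x33",pr([-17.3,0,33]),pr([-12,0,33]), "brass corner",pr([-17.3,0,14]),pr([-8.7,15,14]),pr([8.7,15,14]))
for a in range(0,360,60): 
    t=np.radians(171+a); print(a,pr([17.3*np.cos(t),17.3*np.sin(t),33]).round(),end=' ')
print("fingers",pr([-1.2,.4,18]))
im=cv2.cvtColor(p["color"],cv2.COLOR_RGB2GRAY)
s=p["color"][255:330,232:325]
yel=(H>20)&(H<35)&(S>150)&(V>120); ys,xs=np.where(yel&(np.arange(420)[:,None]>270)&(np.arange(560)[None]<290))
print("mark px extents",xs.min()/.7,xs.max()/.7,ys.min()/.7,ys.max()/.7)
c=np.cov(np.c_[xs,ys].T.astype(float)); print("mark dir",np.degrees(np.arctan2(*np.linalg.eigh(c)[1][:,1][::-1])))
a=pr([-12,0,33])-pr([-6,0,33]); print("index dir there",np.degrees(np.arctan2(a[1],a[0])))
E
```

```text
stud [-6.3985 26.5974 40.    ]
[252.8408 330.3408] 788 [-52.5   0.3  -0. ] [-45.9  15.2  33. ] 161.65097006144063
[393.6264 340.    ] 13 [-4.4  9.8  0. ] [-7.7 22.7 33. ] 108.62641561818056
[360.0546 400.1729] 157 [-10. -16.  -0.] [-12.1   2.2  33. ] 169.6432459359332
stud top [398.6604 429.6495] nut ctr33 [398.5954 416.5145] corner-x33 [340.7536 402.5015] [358.583  406.8406] brass corner [347.1114 373.5667] [384.5154 338.6432] [437.0308 351.975 ]
0 [344. 395.] 60 [351. 446.] 120 [404. 467.] 180 [452. 438.] 240 [448. 385.] 300 [393. 362.] fingers [395.1842 390.0901]
mark px extents 347.14285714285717 372.8571428571429 390.0 410.0
mark dir -157.0045898158271
index dir there -166.37849297351198
```

```bash
python3 - <<'E' | tail -8
from g import *
k=lambda x,y,h: dk((x*.7,y*.7),h)
def ang(a,b,h): 
    u,v=k(*a,h),k(*b,h); print(u.round(1),v.round(1),"ang",np.degrees(np.arctan2(v[1]-u[1],v[0]-u[0])).round(2))
ang((380,293),(512,330),.008); ang((500,372),(693,430),.008); ang((388,330),(442,342),.014); ang((228,325),(315,347),0)
# subpixel: detect line segments near
im=cv2.cvtColor(p["color"],cv2.COLOR_RGB2GRAY)
l=cv2.createLineSegmentDetector().detect(im)[0].reshape(-1,4)/.7
for s in l:
    L=np.hypot(s[2]-s[0],s[3]-s[1]); 
    if L>70 and 250<min(s[1],s[3]) and max(s[1],s[3])<500 and max(s[0],s[2])>380 and s[:].min()>200:
        u,v=k(s[0],s[1],.008),k(s[2],s[3],.008); print(s.round(),u.round(1)[:2],v.round(1)[:2],np.degrees(np.arctan((v[1]-u[1])/(v[0]-u[0]))).round(2))
E
```

```text
[376. 323. 461. 347.] [-12.4  17.1] [17.  16.6] -1.06
[693. 429. 609. 408.] [107.9   7.8] [74.5  7.9] -0.1
[609. 408. 499. 379.] [74.1  8. ] [33.2  8.8] -1.09
[688. 418. 798. 447.] [103.7  11.6] [151.3  10.7] -1.11
[512. 330. 386. 295.] [31.3 26.7] [-11.6  27.5] -1.09
[380. 286. 508. 323.] [-14.4  29.6] [29.4 28.8] -1.12
[504. 371. 681. 419.] [33.9 11.9] [101.6  10.6] -1.17
[798. 463. 715. 441.] [154.8   4.5] [118.2   5.2] -1.2
```

Request:
play_rows(
  targets=[
    {"grip":255,"linear":[0,0,0],"delta_rot":[0.017,0.001,-0.03]},
    {"grip":255,"linear":[0,0,0],"delta_rot":[0.035,0.003,-0.06]},
    {"grip":255,"linear":[0,0,0],"delta_rot":[0.044,0.003,-0.076]},
    {"grip":255,"linear":[0,0,0],"delta_rot":[0.044,0.003,-0.076]},
    {"grip":255,"linear":[0,0,0],"delta_rot":[0.044,0.003,-0.076]},
  ],
)

```text
time: 18.3
ee_pos: [0.5161, 0.1596, 0.1145]
tcp_rot: [150.4, 4.7, 103.6]
wrist_force: [-8.1, 0.1, 6.9]
opening: 0.0312
grasp_force: 50.9
```

```bash
python3 -c "
from t import *
rel([0,0,17],118)
o=bot.get_obs();print(B.T@o['torque'],o['grasp_force'])"; python3 c.py w11; cat > k.py <<'E'
from g import *
k=lambda x,y,h: dk((x*.7,y*.7),h)
im=cv2.cvtColor(p["color"],cv2.COLOR_RGB2GRAY)
for s in cv2.createLineSegmentDetector().detect(im)[0].reshape(-1,4)/.7:
    L=np.hypot(s[2]-s[0],s[3]-s[1]); u,v=k(s[0],s[1],.008),k(s[2],s[3],.008); m=(u+v)/2
    if L>60 and -20<min(u[0],v[0]) and max(u[0],v[0])<110 and abs(m[1])<32: print(u.round(1)[:2],v.round(1)[:2],np.degrees(np.arctan((v[1]-u[1])/(v[0]-u[0]))).round(2))
ys,xs=np.where(yel&(np.arange(420)[:,None]>270)&(np.arange(560)[None]<290))
c=np.cov(np.c_[xs,ys].T.astype(float)); e=np.linalg.eigh(c)[1][:,1]; m=np.array([xs.mean(),ys.mean()])
a,b=dk(m-5*e,.033),dk(m+5*e,.033); print("mark axis",np.degrees(np.arctan2(b[1]-a[1],b[0]-a[0])),m/.7)
E
python3 k.py
```

```text
at deck [-1.3  0.4 18.1] ypr rel [100.37  -0.49  -0.07] q [ 21.3 -26.3 -35.7  51.6  -7.9  94.4]
world [0.5161 0.1596 0.1145] lin cm [ 0.17 -0.03 -0.03] rot [-0.1607 -0.014   0.2622] deg 17.6 t 18.3 0.031241192269641414 [-8.1  0.1  6.9]
[-0.0273  1.3851  0.7269] 50.94182834029198
{'q': array([ 21.341, -26.26 , -35.669,  51.559,  -7.893,  94.393]), 'ee_pos': array([0.516, 0.16 , 0.115]), 'tcp_rot': array([150.346,   4.734, 103.647])}
stud [-4.0926 27.0526 40.    ]
[251.1837 342.1391] 770 [-52.5   0.4  -0. ] [-44.5  15.6  33. ] 160.73592701532698
[391.746  340.1587] 9 [-4.2 10.   0. ] [-6.2 23.2 33. ] 104.95050480055228
[359.8282 400.8499] 158 [-11.4 -15.4   0. ] [-11.9   3.   33. ] 165.73865081731466
[ 30.7 -44. ] [ 20.5 -16.5] -69.71
[-13.2  17.2] [15.8 16.6] -1.22
[107.5   7.4] [32.4  8.7] -0.97
[31.  26.7] [-15.4  27.6] -1.09
[-15.2  29.8] [28.7 28.8] -1.21
[32.8 12.1] [100.9  10.5] -1.35
mark axis 167.50270415943606 [359.8282 400.8499]
```

Torque jumped from 0.24 to 0.73 N m: this is the stop. Now I open, retreat and turn back toward the handle.

Request:
play_rows(
  targets=[
    {"grip":255,"linear":[0,0,0],"delta_rot":[0.009,0.001,-0.015]},
    {"grip":255,"linear":[0,0,0],"delta_rot":[0.009,0.001,-0.015]},
    {"grip":60,"linear":[0,0,0],"delta_rot":[0.009,0.001,-0.015]},
    {"grip":60,"linear":[0,0,0],"delta_rot":[0.009,0.001,-0.015]},
    {"grip":60,"linear":[0,0,0],"delta_rot":[0.009,0.001,-0.015]},
    {"grip":60,"linear":[-1,-0.08,1.73],"delta_rot":[0,0,0]},
    {"grip":60,"linear":[-2.5,-0.2,4.3],"delta_rot":[0,0,0]},
    {"grip":60,"linear":[-4,-0.3,6.9],"delta_rot":[0,0,0]},
    {"grip":60,"linear":[-4,-0.3,6.9],"delta_rot":[0,0,0]},
    {"grip":60,"linear":[-4,-0.3,6.9],"delta_rot":[0,0,0]},
  ],
)

```text
time: 19.35
ee_pos: [0.4767, 0.1565, 0.183]
tcp_rot: [150.3, 4.7, 103.6]
wrist_force: [-0.5, 0.2, 0.7]
opening: 0.0653
grasp_force: 0.0
```

```bash
python3 -c "
from t import *
rel([124,0,80],179)"; python3 c.py w12; python3 g.py
```

```text
at deck [-1.3  0.3 97.1] ypr rel [100.29  -0.47  -0.12] q [ 23.2 -32.2 -31.7  61.7  -8.8  96.1]
world [0.4767 0.1565 0.183 ] lin cm [11.67  0.87  4.78] rot [-0.6909 -0.0584  1.186 ] deg 78.7 t 19.35 0.0653012386988228 [-0.5  0.2  0.7]
{'q': array([ 23.148, -32.175, -31.777,  61.666,  -8.801,  96.075]), 'ee_pos': array([0.477, 0.156, 0.182]), 'tcp_rot': array([150.403,   4.735, 103.563])}
stud [ 2.3735 -3.8974 40.    ]
[295.4441 282.4352] 386 [-52.5   0.4   0. ] [-47.2  10.6  33. ] 167.38009791643216
[372.6013 312.3881] 67 [-11.7  -8.4  -0. ] [-12.   3.  33.] 166.01647214419867
```

Request:
play_rows(
  targets=[
    {"grip":90,"linear":[0.5,0,0.5],"delta_rot":[-0.069,-0.006,0.119]},
    {"grip":90,"linear":[1.5,0.1,1],"delta_rot":[-0.138,-0.012,0.237]},
    {"grip":90,"linear":[3,0.2,1.5],"delta_rot":[-0.207,-0.018,0.356]},
    {"grip":90,"linear":[4.5,0.3,2],"delta_rot":[-0.276,-0.023,0.474]},
    {"grip":90,"linear":[6,0.4,2.5],"delta_rot":[-0.345,-0.029,0.593]},
    {"grip":90,"linear":[7.5,0.5,3],"delta_rot":[-0.415,-0.035,0.712]},
    {"grip":90,"linear":[9,0.6,3.6],"delta_rot":[-0.484,-0.041,0.83]},
    {"grip":90,"linear":[10.5,0.7,4.2],"delta_rot":[-0.553,-0.047,0.949]},
    {"grip":90,"linear":[11.7,0.7,4.8],"delta_rot":[-0.622,-0.053,1.067]},
    {"grip":90,"linear":[11.7,0.7,4.8],"delta_rot":[-0.691,-0.058,1.186]},
  ],
)

```text
time: 20.4
ee_pos: [0.5947, 0.1631, 0.2288]
tcp_rot: [179.8, 29.9, -176.4]
wrist_force: [-1.2, -0.2, -0.3]
opening: 0.0549
grasp_force: 0.0
```

Request:
play_rows(
  targets=[
    {"grip":90,"linear":[0,0,0],"delta_rot":[0,0,0]},
    {"grip":90,"linear":[0,0,0],"delta_rot":[0,0,0]},
  ],
)

```text
time: 20.6
ee_pos: [0.5933, 0.1631, 0.2287]
tcp_rot: [179.4, 29.9, -177.0]
wrist_force: [0.0, -0.1, -0.9]
opening: 0.0553
grasp_force: 0.0
```

```bash
python3 -c "
from t import *
rel([124,-1.5,7],179)"; python3 c.py w13; python3 - <<'E'
from g import *
red=(((H<8)|(H>172))&(S>130)&(V>50)).astype(np.uint8); nl,L,st,ce=cv2.connectedComponentsWithStats(red)
k=1+np.argmax(st[1:,4]); W=cloud(p)[L==k]; W=W[~np.isnan(W[:,0])]; m=(W-F)@B*1e3; m=m[m[:,2]>14]
print("sleeve z",np.median(m[:,2]),cv2.minAreaRect(m[:,:2].astype(np.float32)))
E
```

```text
at deck [122.6  -2.   78.4] ypr rel [178.78  -0.12   0.14] q [ 18.7 -15.5 -15.4  61.   -7.2  13.7]
world [0.5933 0.1631 0.2287] lin cm [ 3.67  0.34 -6.12] rot [ 0.0004 -0.002   0.0045] deg 0.3 t 20.6 0.05529373137975139 [ 0.  -0.1 -0.9]
{'q': array([ 18.711, -15.499, -15.36 ,  61.032,  -7.207,  13.673]), 'ee_pos': array([0.593, 0.163, 0.229]), 'tcp_rot': array([ 179.439,   29.905, -176.985])}
stud [120.6803  -0.7539  40.    ]
[389.8413  56.1905] 9 [12.9 -3.4  0. ] [18.1 -2.9 33. ] -9.217518883637096
sleeve z 17.802116813090514 ((157.1758575439453, -2.7354745864868164), (21.761293411254883, 100.59213256835938), 88.97635650634766)
```

Request:
play_rows(
  force=60,
  targets=[
    {"grip":90,"linear":[1.4,0.12,-2.4],"delta_rot":[0,0,0]},
    {"grip":90,"linear":[2.6,0.22,-4.4],"delta_rot":[0,0,0]},
    {"grip":90,"linear":[3.6,0.29,-6.05],"delta_rot":[0,0,0]},
    {"grip":90,"linear":[3.6,0.29,-6.05],"delta_rot":[0,0,0]},
    {"grip":255,"linear":[3.6,0.29,-6.05],"delta_rot":[0,0,0]},
    {"grip":255,"linear":[3.6,0.29,-6.05],"delta_rot":[0,0,0]},
    {"grip":255,"linear":[3.6,0.29,-6.05],"delta_rot":[0,0,0]},
    {"grip":255,"linear":[3.6,0.29,-6.05],"delta_rot":[0,0,0]},
    {"grip":255,"linear":[3.6,0.29,-6.05],"delta_rot":[0,0,0]},
  ],
)

```text
time: 21.55
ee_pos: [0.6295, 0.1663, 0.1717]
tcp_rot: [179.5, 30.1, -176.8]
wrist_force: [-6.5, -0.7, 6.2]
opening: 0.0202
grasp_force: 59.6
```

```bash
python3 -c "
from t import *
rel([124,-1.5,7],179)
for d in [(0,.3,1),(15,.3,1),(30,.5,1),(46,.5,1),(46,.5,30),(46,.5,80)]: print(d,(B@np.array(d)/10).round(2))"
```

```text
at deck [125.6  -1.6  10.8] ypr rel [178.98   0.11   0.09] q [ 17.7 -10.8 -18.   53.4  -6.7  12.6]
world [0.6295 0.1663 0.1717] lin cm [ 0.05  0.02 -0.41] rot [0.001  0.002  0.0011] deg 0.1 t 21.55 0.020190373810627882 [-6.5 -0.7  6.2]
(0, 0.3, 1) [-0.05  0.03  0.09]
(15, 0.3, 1) [1.24 0.13 0.84]
(30, 0.5, 1) [2.54 0.25 1.59]
(46, 0.5, 1) [3.92 0.35 2.39]
(46, 0.5, 30) [2.47 0.24 4.9 ]
(46, 0.5, 80) [-0.02  0.05  9.23]
```

Request:
play_rows(
  targets=[
    {"grip":255,"linear":[-0.05,0.03,0.09],"delta_rot":[0,0,0]},
    {"grip":255,"linear":[0.6,0.08,0.46],"delta_rot":[0,0,0.01]},
    {"grip":255,"linear":[1.24,0.13,0.84],"delta_rot":[0,0,0.01]},
    {"grip":255,"linear":[2.54,0.25,1.59],"delta_rot":[0,0,0.01]},
    {"grip":255,"linear":[3.92,0.35,2.39],"delta_rot":[0,0,0.01]},
    {"grip":255,"linear":[3.92,0.35,2.39],"delta_rot":[0,0,0.01]},
    {"grip":255,"linear":[3.92,0.35,2.39],"delta_rot":[0,0,0.01]},
  ],
)

```text
time: 22.25
ee_pos: [0.6688, 0.1697, 0.1937]
tcp_rot: [179.5, 30.0, -176.2]
wrist_force: [1.4, -0.1, 0.3]
opening: 0.0199
grasp_force: 60.7
```

```bash
python3 -c "
from t import *
rel([171,-1.5,100],179)"; python3 c.py w14; python3 f.py | head -2
```

```text
at deck [170.8  -1.2  10.2] ypr rel [179.49   0.02  -0.18] q [ 16.7  -5.6 -10.9  55.2  -5.9  11.2]
world [0.6688 0.1697 0.1937] lin cm [-4.46 -0.37  7.79] rot [ 0.0016  0.0004 -0.009 ] deg 0.5 t 22.25 0.019910314485780626 [ 1.4 -0.1  0.3]
{'q': array([ 16.691,  -5.634, -10.944,  55.223,  -5.935,  11.185]), 'ee_pos': array([0.669, 0.17 , 0.194]), 'tcp_rot': array([ 179.53 ,   30.003, -176.182])}
shank top z 0.009313324469423843
slope [-0.0207  0.0114]
```

Request:
play_rows(
  targets=[
    {"grip":255,"linear":[-1,-0.1,2.5],"delta_rot":[0,0,0]},
    {"grip":255,"linear":[-2,-0.2,6],"delta_rot":[0,0,0]},
    {"grip":255,"linear":[-3,-0.2,10],"delta_rot":[0,0,0]},
    {"grip":255,"linear":[-3.5,-0.2,13],"delta_rot":[0,0,0]},
    {"grip":255,"linear":[-4,-0.2,15.5],"delta_rot":[0,0,0]},
    {"grip":255,"linear":[-4,-0.2,15.5],"delta_rot":[0,0,0]},
  ],
)

```text
time: 22.9
ee_pos: [0.6286, 0.1679, 0.353]
tcp_rot: [179.4, 30.3, -176.2]
wrist_force: [0.2, 0.1, -1.5]
opening: 0.0198
grasp_force: 60.5
```

```bash
python3 - <<'E'
from h import *
p,r,o=cur(); T=R.from_euler('xyz',[180,0,86.24],degrees=True)
d=(T*r.inv()).as_rotvec(); print(p,o["q"].round(1),d.round(4),np.degrees(np.linalg.norm(d)), ((np.array([.5125,-.2338,.25])-p)*100).round(2),(d/12).round(4))
E
```

```text
[0.62859332 0.16788714 0.35296603] [17.8 -8.2  4.4 73.  -6.5 12.1] [ 0.4147  0.43   -1.6611] 101.14088783061177 [-11.61 -40.17 -10.3 ] [ 0.0346  0.0358 -0.1384]
```

Request:
play_rows(
  targets=[
    {"grip":255,"linear":[0,-1,0],"delta_rot":[0.035,0.036,-0.138]},
    {"grip":255,"linear":[-1,-4,0],"delta_rot":[0.069,0.072,-0.277]},
    {"grip":255,"linear":[-2,-8,0],"delta_rot":[0.104,0.107,-0.415]},
    {"grip":255,"linear":[-3,-12,0],"delta_rot":[0.138,0.143,-0.554]},
    {"grip":255,"linear":[-4,-16,0],"delta_rot":[0.173,0.179,-0.692]},
    {"grip":255,"linear":[-5.5,-20,0],"delta_rot":[0.207,0.215,-0.831]},
    {"grip":255,"linear":[-7,-24,-1],"delta_rot":[0.242,0.251,-0.969]},
    {"grip":255,"linear":[-8.5,-28,-3],"delta_rot":[0.276,0.287,-1.107]},
    {"grip":255,"linear":[-10,-32,-5],"delta_rot":[0.311,0.322,-1.246]},
    {"grip":255,"linear":[-11,-36,-7],"delta_rot":[0.346,0.358,-1.384]},
  ],
)

```text
time: 23.9
ee_pos: [0.5172, -0.1935, 0.2764]
tcp_rot: [176.4, 3.8, 101.7]
wrist_force: [1.2, 0.4, -1.3]
opening: 0.02
grasp_force: 60.4
```

Request:
play_rows(
  targets=[
    {"grip":255,"linear":[-0.4,-2,-2],"delta_rot":[0.035,0.036,-0.138]},
    {"grip":255,"linear":[-0.6,-4.2,-5],"delta_rot":[0.069,0.072,-0.277]},
    {"grip":255,"linear":[-0.6,-4.2,-9],"delta_rot":[0.069,0.072,-0.277]},
    {"grip":255,"linear":[-0.6,-4.2,-13],"delta_rot":[0.069,0.072,-0.277]},
    {"grip":255,"linear":[-0.6,-4.2,-17],"delta_rot":[0.069,0.072,-0.277]},
    {"grip":255,"linear":[-0.6,-4.2,-20],"delta_rot":[0.069,0.072,-0.277]},
    {"grip":255,"linear":[-0.6,-4.2,-20],"delta_rot":[0.069,0.072,-0.277]},
    {"grip":255,"linear":[-0.6,-4.2,-20],"delta_rot":[0.069,0.072,-0.277]},
  ],
)

```text
time: 24.7
ee_pos: [0.5119, -0.234, 0.0782]
tcp_rot: [-179.8, -0.3, 86.3]
wrist_force: [0.5, -0.1, -1.2]
opening: 0.02
grasp_force: 60.4
```

```bash
python3 - <<'E'
from h import *
p,r,o=cur(); T=R.from_euler('xyz',[180,0,86.24],degrees=True)
d=(T*r.inv()).as_rotvec(); print(p,o["tcp_rot"],d.round(4), ((np.array([.5125,-.2338,.012])-p)*100).round(2))
E
```

```text
[ 0.51193302 -0.23399698  0.07818589] [-179.84018665   -0.33785697   86.25957642] [-0.0061 -0.0024 -0.0003] [ 0.06  0.02 -6.62]
```

Request:
play_rows(
  targets=[
    {"grip":255,"linear":[0,0,-3],"delta_rot":[0,0,0]},
    {"grip":255,"linear":[0,0,-5],"delta_rot":[0,0,0]},
    {"grip":255,"linear":[0,0,-6.1],"delta_rot":[0,0,0]},
    {"grip":255,"linear":[0,0,-6.5],"delta_rot":[0,0,0]},
    {"grip":255,"linear":[0,0,-6.6],"delta_rot":[0,0,0]},
    {"grip":255,"linear":[0,0,-6.6],"delta_rot":[0,0,0]},
  ],
)

```text
time: 25.3
ee_pos: [0.5134, -0.2346, 0.014]
tcp_rot: [180.0, -0.3, 86.3]
wrist_force: [-0.6, 0.3, -2.3]
opening: 0.0204
grasp_force: 60.4
```

Request:
play_rows(
  targets=[
    {"grip":255,"linear":[0,0,-0.1],"delta_rot":[0,0,0]},
    {"grip":255,"linear":[0,0,-0.2],"delta_rot":[0,0,0]},
    {"grip":255,"linear":[0,0,-0.2],"delta_rot":[0,0,0]},
  ],
)

```text
time: 25.6
ee_pos: [0.5134, -0.2344, 0.0119]
tcp_rot: [180.0, -0.3, 86.3]
wrist_force: [-0.7, 2.7, 3.7]
opening: 0.0202
grasp_force: 61.0
```

Contact. I release with a limited opening (the switch is close) and lift.

Request:
play_rows(
  targets=[
    {"grip":130,"linear":[0,0,0],"delta_rot":[0,0,0]},
    {"grip":130,"linear":[0,0,0],"delta_rot":[0,0,0]},
    {"grip":130,"linear":[0,0,0],"delta_rot":[0,0,0]},
    {"grip":130,"linear":[0,0,0],"delta_rot":[0,0,0]},
    {"grip":130,"linear":[0,0,2],"delta_rot":[0,0,0]},
    {"grip":130,"linear":[0,0,6],"delta_rot":[0,0,0]},
    {"grip":130,"linear":[0,0,11],"delta_rot":[0,0,0]},
    {"grip":130,"linear":[0,0,16],"delta_rot":[0,0,0]},
    {"grip":130,"linear":[0,0,18],"delta_rot":[0,0,0]},
    {"grip":130,"linear":[0,0,18],"delta_rot":[0,0,0]},
  ],
)

```text
time: 26.6
ee_pos: [0.5139, -0.2349, 0.1946]
tcp_rot: [179.7, -0.2, 86.3]
wrist_force: [0.3, 0.2, -1.4]
opening: 0.0413
grasp_force: 0.0
```

```bash
python3 c.py w15 spanner_grip; python3 e.py; python3 - <<'E'
from h import *
p=bot.camera("top"); W=cloud(p)
for t in ["switch","meter","can","jar"]:
    r=bot.trace(p,t)
    if r: m=W[r[0]["pixels"]]; print(t,np.nanmedian(m,axis=0).round(3))
print(bot.get_obs()["opening"],bot.get_obs()["time"])
E
```

```text
{'q': array([-24.695,   6.324,   7.169,  90.857,   0.256,  69.046]), 'ee_pos': array([ 0.513, -0.235,  0.192]), 'tcp_rot': array([179.92 ,  -0.243,  86.26 ])}
spanner_grip 0.65 [277.1 176.7] [ 0.5155 -0.2273  0.021 ]
[ 266  161   23   99 2200] 0.006983506205103296 0.02012946798944104
sleeve 0.513071484375 -0.2627822021484375 99.14083862304688 21.290670776367186 85.61727905273438
switch [ 0.515 -0.168  0.01 ]
meter [0.539 0.401 0.033]
can [ 0.704 -0.246  0.132]
jar [ 0.693 -0.096  0.076]
0.04211235402794226 26.95
```

```bash
python3 - <<'E'
from h import *
p=bot.camera("wrist"); W=cloud(p); C=cv2.cvtColor(p["color"],cv2.COLOR_RGB2HSV)
g=cv2.inRange(C,(50,120,50),(80,255,255))>0; print("button",g.sum(),np.nanmedian(W[g],axis=0).round(3))
p={k:v for k,v in np.load("p_top.npz").items()}; W=cloud(p); C=cv2.cvtColor(p["color"],cv2.COLOR_RGB2HSV)
g=cv2.inRange(C,(50,100,40),(80,255,255))>0; g[:,:300]=0; print("before",g.sum(),np.nanmedian(W[g],axis=0).round(3))
bot.job_done()
E
```

```text
button 565 [ 0.599 -0.233  0.046]
before 51 [ 0.598 -0.232  0.046]
the job is handed in; nothing more can be done
```

I handed the job in at about 27 s of the 72 s allowed: the jam nut was turned clockwise until torque jumped from 0.24 to 0.73 N m (read as the stop), the spanner is back flat on the mat, and the switch, meter, can and jar measured within 2 mm of where they started; the lower nut's turn was only inferred from spanner slack (about 6°, though the jam mark ended 13° past the index line) and stays unconfirmed, as no verdict came back.

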